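# Mark the turned bushes and load the tray

### The arm

A 7-joint arm with a two-finger parallel gripper is mounted at the origin on a cart in front of the work surface, level with it; the furniture and walls round the work are solid. World frame = base frame: x ahead of the robot, y to its left, z up, the work surface at z = 0. Lengths are in m, angles in rad, forces in N, time in s.
With the tool pointing down it reaches from about 0.425 to 0.95 m from the base axis. Payload 16.7 kg.
Tool frame: the origin (TCP) lies at the very end of the fingers, on their centre line; the grasp point (between the pads) lies ctrl.grip_depth behind it (ctrl.grip_depth is the distance from the TCP to the grasp point, in m); x points along the fingers, y is the direction in which the jaws open and shut, and the axes are right-handed (so a half turn about x gives the same grasp; the last joint's range is limited). The gripper opens to 94 mm and grips with 3 to 60 N. Pads are 16 mm wide; open, the fingers measure 119 mm over their backs; the gripper's body (75 mm by 177 mm) begins 78 mm behind the grasp point.
Start: joints at [-1.347, 0.426, 0.074, 1.606, -0.034, 1.111, -0.067], TCP at [0.246, 0.629, 0.205] pointing down, gripper open.
Joint ranges: [-2.85, 2.85], [-0.5, 2.14], [-1.23, 1.37], [0.21, 2.46], [-1.02, 4.16], [0.16, 2.05], [-2.73, 2.73]. Speed limits (rad/s): [1.89, 1.89, 2.39, 2.39, 3.01, 3.01, 3.01].

### API

Orientations are given as a unit quaternion [x, y, z, w].
In Python, from bench import ctrl, vision gives the robot as it stands.
- The arm moves only by the tool send_rows, never from a script. Its argument "plan" is one flat list of numbers, 6 for each row, row after row: the shift along the tool's x, y, z in cm, then the turn, a rotation vector about the tool's x, y, z in degrees. A call has 1 to 10 rows; each row shifts and turns the pose as measured when the row begins, along the tool's axes as they then stand; what a row does not reach is not made up. A row lasts 1/8 s, in which the tool goes at most 62.5 mm and 10.7 degrees, less where a joint would pass 70% of its speed; a pose out of reach is approached as far as the arm can. A call with a gripper value outside its range is refused whole. "fingers" is the opening, from 0 (shut) to 1 (fully open), set as the call begins (left out, the last holds). The fingers move at their own pace and stop on an object; "grip_force" is the grip in N (left out, the last holds). Time passes only in rows, so rows that do not move let the fingers close. It gives the time, the measured TCP pose, the force and the opening at its end, in the units of the state.
- ctrl.state(): the state, without advancing time (a new reading comes with each control period).
- vision.snapshot(name): name is "side" or "top" or "wrist"; returns the picture (420x560x3 uint8, red, green, blue); there is no depth.
- vision.camera_model(name): a dict with "K" (3x3 intrinsics, pixels), "T" (4x4, takes a point from camera to world coordinates). Camera axes: x right, y up, looking along -z (the intrinsics and any distortion apply to the point x, -y, -z); pixel columns grow to the right and rows downward; lengths in m; the calibration is good to about 2 mm. A picture is of the moment at which its call begins: read the wrist's pose just before it. camera_model takes no time and is no camera call; for the wrist camera it gives the pose at the moment of the call.
- ctrl.close_job(): hands the job in, once; it reports no verdict.
Trained networks look in the newest picture that a camera, given by its name, has taken for a name from the list of things; names that differ only in an ending like _2 or _b are one class to them, and where a whole thing is asked for, a point or a joint stands for the part that bears it (a point fixed in the world has none). Each returns a list of dicts, best first, with "conf" (0 to 1); they miss things now and then, are a little off and sometimes report something else, mostly with a low value. They report only what shows in the picture. A call takes as long as a camera call. They do not tell look-alikes from the thing itself.
- vision.find_in(name, camera): "box" ([left, top, width, height] in pixels, round what is visible of it).
- vision.spot_point(name, camera): "centre" ([column, row] in pixels: a listed point, or the origin of a listed thing).
The state is a dict: "time_s": time; "joints": joint angles; "qd": joint speeds; "tau": joint torques, N m; "eef_pos": TCP position; "ee_rot": TCP orientation; "ft_force": force on the tool from outside, world axes, zero at the start; "moment": the same for the moment, N m; "finger_gap": opening from 0.0 (shut) to 1.0 (fully open).
Only numpy, scipy, OpenCV 4.12 (cv2) and the standard library are available. Lean on these libraries where they do the work, as an engineer would, in place of code of your own. Each camera call takes 0.05 s, during which the arm holds its last target. There are 200 camera calls.

### The job

Mark the steel bushes on the lever marking fixture one at a time, in the order they stand in their row, from left to right: set each one upright in the fixture's nest, swing the lever by its red grip to its stop, let the lever spring all the way back, and only then take the bush out and set it upright in a free pocket of the blue tray. Finish with every bush seated fully home in a pocket of its own and the lever at rest; leave the other things on the bench alone. A bush that gets knocked out of place is put back where it was in the work; a mark that is already made counts.

Things in the scene. Friction and masses are not known exactly. Their poses are not given: they have to be found in the camera images.
- bush_1_centre (a point): steel turned bush on end, 40 mm across, 36 mm high, 0.15 to 0.3 kg, dark bore shown on top (solid: grip it across its outside). This point: its centre, half-way up; z up. Place 1 of 4 in a row at the back, counted from the left (+y) to the right; one or two are absent. A 0.2 m high red toolbox stands about 100 mm behind the row: keep the hand clear of it
- bush_2_centre (a point): steel turned bush on end, 40 mm across, 36 mm high, 0.15 to 0.3 kg, dark bore shown on top (solid: grip it across its outside). This point: its centre, half-way up; z up. Place 2 of 4 in a row at the back, counted from the left (+y) to the right; one or two are absent. A 0.2 m high red toolbox stands about 100 mm behind the row: keep the hand clear of it
- bush_3_centre (a point): steel turned bush on end, 40 mm across, 36 mm high, 0.15 to 0.3 kg, dark bore shown on top (solid: grip it across its outside). This point: its centre, half-way up; z up. Place 3 of 4 in a row at the back, counted from the left (+y) to the right; one or two are absent. A 0.2 m high red toolbox stands about 100 mm behind the row: keep the hand clear of it
- bush_4_centre (a point): steel turned bush on end, 40 mm across, 36 mm high, 0.15 to 0.3 kg, dark bore shown on top (solid: grip it across its outside). This point: its centre, half-way up; z up. Place 4 of 4 in a row at the back, counted from the left (+y) to the right; one or two are absent. A 0.2 m high red toolbox stands about 100 mm behind the row: keep the hand clear of it
- pocket_1 (a point): centre of the floor of one of the four round pockets of the blue tray (fixed, 70 x 270 x 12 mm, the pockets in one row across the bench, 65 mm apart, number 1 at the left). Pocket: 44 mm across, 8 mm deep, so its rim lies 8 mm above this point, and a seated bush has its centre 18 mm above this point
- pocket_2 (a point): centre of the floor of one of the four round pockets of the blue tray (fixed, 70 x 270 x 12 mm, the pockets in one row across the bench, 65 mm apart, number 1 at the left). Pocket: 44 mm across, 8 mm deep, so its rim lies 8 mm above this point, and a seated bush has its centre 18 mm above this point
- pocket_3 (a point): centre of the floor of one of the four round pockets of the blue tray (fixed, 70 x 270 x 12 mm, the pockets in one row across the bench, 65 mm apart, number 1 at the left). Pocket: 44 mm across, 8 mm deep, so its rim lies 8 mm above this point, and a seated bush has its centre 18 mm above this point
- pocket_4 (a point): centre of the floor of one of the four round pockets of the blue tray (fixed, 70 x 270 x 12 mm, the pockets in one row across the bench, 65 mm apart, number 1 at the left). Pocket: 44 mm across, 8 mm deep, so its rim lies 8 mm above this point, and a seated bush has its centre 18 mm above this point
- nest (a point): centre of the floor of the nest, a round pocket 44 mm across and 8 mm deep in the grey base plate (fixed, 190 x 150 x 12 mm) of the marking fixture; rim 8 mm above this point, a seated bush's centre 18 mm above it. Its axes are the fixture's: x to the back, y to the left, z up; the lever stands to the nest's right (-y)
- mark_lever (a joint): the fixture's sprung lever, a flat steel arm that swings level about an upright pivot: 0 = at rest, 0.8 rad = at its stop, where the die touches a bush in the nest. It grows as the lever's free end is pushed to the left, towards the nest (clockwise from above). A spring drives it back: 1 N at the red grip at rest, 3 N at the stop; let go, it returns to 0 by itself within a second
- lever_grip (a point): middle of the lever's upright red grip, a round post 18 mm in diameter, from 25 mm below to 25 mm above this point (its top is 85 mm above the bench), on the free end of the lever, 130 mm from the pivot; it moves with the lever. The steel arm below it is 16 mm wide, its top 27.5 mm above the bench
- lever_pivot (a point): the lever's pivot, on its upright axis, 22 mm above the bench. In the nest's frame it lies 70 mm to +x and 45 mm to -y; at the stop the arm points to the nest's -x, so the red grip is then at x -60, y -45 mm in the nest's frame
- die_tip (a point): tip of the marking die on the lever's side, 22 mm above the bench; at the stop it is 21.5 mm to the right of the nest's centre, at rest 77 mm or so away from it
- deburr_tool: bystander, to be left alone: blue-handled deburring tool, 118 mm long; origin at the middle of its underside
- oil_can: bystander, to be left alone: green oil can with a thin spout, 123 mm high; origin at the middle of its underside
- cast_boss_0: bystander, to be left alone: black rough casting, 50 mm across, 30 mm high; origin at the middle of its underside
- cold_chisel: bystander, to be left alone: dark cold chisel, 165 mm long; origin at the middle of its underside
Things that resemble listed ones, but are neither listed nor needed, are in the scene too. Leave any purple look-alike of the part that bears bush_4_centre alone.

How it is judged:
On the way, in this order (a step that is already met when the one before it is completed fails the run):
1. the bush from place 1 of the row sits in the nest and the lever is swung to its stop, the die up against the bush (distance between bush_1_centre and die_tip below 0.027 m and horizontal distance between bush_1_centre and nest below 0.005 m and z of bush_1_centre in the frame of nest below 0.021 m and angle between bush_1_centre's own z axis and vertical below 0.1 rad), for 0.1 s.
2. the lever is let back with that bush still in the nest (distance between bush_1_centre and die_tip above 0.055 m and horizontal distance between bush_1_centre and nest below 0.005 m and z of bush_1_centre in the frame of nest below 0.021 m and angle between bush_1_centre's own z axis and vertical below 0.1 rad), for 0.2 s.
3. the bush from place 2 of the row sits in the nest and the lever is swung to its stop, the die up against the bush (distance between bush_2_centre and die_tip below 0.027 m and horizontal distance between bush_2_centre and nest below 0.005 m and z of bush_2_centre in the frame of nest below 0.021 m and angle between bush_2_centre's own z axis and vertical below 0.1 rad), for 0.1 s.
4. the lever is let back with that bush still in the nest (distance between bush_2_centre and die_tip above 0.055 m and horizontal distance between bush_2_centre and nest below 0.005 m and z of bush_2_centre in the frame of nest below 0.021 m and angle between bush_2_centre's own z axis and vertical below 0.1 rad), for 0.2 s.
5. the bush from place 3 of the row sits in the nest and the lever is swung to its stop, the die up against the bush (distance between bush_3_centre and die_tip below 0.027 m and horizontal distance between bush_3_centre and nest below 0.005 m and z of bush_3_centre in the frame of nest below 0.021 m and angle between bush_3_centre's own z axis and vertical below 0.1 rad), for 0.1 s.
6. the lever is let back with that bush still in the nest (distance between bush_3_centre and die_tip above 0.055 m and horizontal distance between bush_3_centre and nest below 0.005 m and z of bush_3_centre in the frame of nest below 0.021 m and angle between bush_3_centre's own z axis and vertical below 0.1 rad), for 0.2 s.
7. the bush from place 4 of the row sits in the nest and the lever is swung to its stop, the die up against the bush (distance between bush_4_centre and die_tip below 0.027 m and horizontal distance between bush_4_centre and nest below 0.005 m and z of bush_4_centre in the frame of nest below 0.021 m and angle between bush_4_centre's own z axis and vertical below 0.1 rad), for 0.1 s.
8. the lever is let back with that bush still in the nest (distance between bush_4_centre and die_tip above 0.055 m and horizontal distance between bush_4_centre and nest below 0.005 m and z of bush_4_centre in the frame of nest below 0.021 m and angle between bush_4_centre's own z axis and vertical below 0.1 rad), for 0.2 s.
At the end, for the whole second after the job is handed in: every bush present stands in a tray pocket (centre within 6 mm of the pocket's axis, down on its floor within 3 mm, upright within 0.1 rad) and the lever is back within 0.06 rad of rest (((horizontal distance between bush_1_centre and pocket_1 below 0.006 m and z of bush_1_centre in the frame of pocket_1 below 0.021 m) or (horizontal distance between bush_1_centre and pocket_2 below 0.006 m and z of bush_1_centre in the frame of pocket_2 below 0.021 m) or (horizontal distance between bush_1_centre and pocket_3 below 0.006 m and z of bush_1_centre in the frame of pocket_3 below 0.021 m) or (horizontal distance between bush_1_centre and pocket_4 below 0.006 m and z of bush_1_centre in the frame of pocket_4 below 0.021 m)) and angle between each of bush_1_centre, bush_2_centre, bush_3_centre, bush_4_centre's own z axis and vertical below 0.1 rad and ((horizontal distance between bush_2_centre and pocket_1 below 0.006 m and z of bush_2_centre in the frame of pocket_1 below 0.021 m) or (horizontal distance between bush_2_centre and pocket_2 below 0.006 m and z of bush_2_centre in the frame of pocket_2 below 0.021 m) or (horizontal distance between bush_2_centre and pocket_3 below 0.006 m and z of bush_2_centre in the frame of pocket_3 below 0.021 m) or (horizontal distance between bush_2_centre and pocket_4 below 0.006 m and z of bush_2_centre in the frame of pocket_4 below 0.021 m)) and ((horizontal distance between bush_3_centre and pocket_1 below 0.006 m and z of bush_3_centre in the frame of pocket_1 below 0.021 m) or (horizontal distance between bush_3_centre and pocket_2 below 0.006 m and z of bush_3_centre in the frame of pocket_2 below 0.021 m) or (horizontal distance between bush_3_centre and pocket_3 below 0.006 m and z of bush_3_centre in the frame of pocket_3 below 0.021 m) or (horizontal distance between bush_3_centre and pocket_4 below 0.006 m and z of bush_3_centre in the frame of pocket_4 below 0.021 m)) and ((horizontal distance between bush_4_centre and pocket_1 below 0.006 m and z of bush_4_centre in the frame of pocket_1 below 0.021 m) or (horizontal distance between bush_4_centre and pocket_2 below 0.006 m and z of bush_4_centre in the frame of pocket_2 below 0.021 m) or (horizontal distance between bush_4_centre and pocket_3 below 0.006 m and z of bush_4_centre in the frame of pocket_3 below 0.021 m) or (horizontal distance between bush_4_centre and pocket_4 below 0.006 m and z of bush_4_centre in the frame of pocket_4 below 0.021 m)) and value of joint mark_lever below 0.06 rad); the robot touches nothing.
It fails at once if one of the other things on the bench is pushed more than 30 mm from its place (distance of any of deburr_tool, oil_can, cast_boss_0, cold_chisel from where it was at the start of the episode above 0.03 m).
Of bush_1, bush_2, bush_3, bush_4 only 2 to 3 are there at a start; the rules pass over those that are not, and their reading is None.
At some moment in a run one of bush_1, bush_2, bush_3, bush_4 may be knocked a few centimetres aside while the robot is not near it.
Once in a run the grip may slacken for a moment while it holds something.
It also fails if it takes over 210 s, if anything falls off the work surface, if the arm or the gripper's body presses on something with over 40 N, if the wrist force passes 120 N, or if a joint passes its speed limit or range.

## Working session

There is one attempt and no reset: what is moved stays moved. The work goes in short steps, Python scripts to look and compute and a tool call to move; the robot and the scene stay as the last step left them, time stands still between calls to the robot, and variables do not carry over. Pictures are saved under pics/ and viewed, about 12 in all and at most 16, crops included, and the job is handed in when it is done.

Besides the shell and the picture viewer there is one more tool, called as name(argument=value, ...), one argument or row to a line, values as JSON. send_rows: Moves the arm, as the interface text tells. Its arguments: {"type":"object","properties":{"plan":{"type":"array"},"fingers":{"type":"number"},"grip_force":{"type":"number"}},"required":["plan"]}

```bash
ls; mkdir -p pics; python3 - <<'E'
from bench import ctrl, vision
import cv2, numpy as np
print(ctrl.state(), ctrl.grip_depth)
ims=[]
for c in ["side","top"]:
    im=vision.snapshot(c); cv2.imwrite(f"pics/{c}0.png",cv2.resize(im[:,:,::-1],(800,600),interpolation=cv2.INTER_CUBIC))
    m=vision.camera_model(c); print(c,m)
    for n in ["bush_1_centre","pocket_1","nest","lever_grip","lever_pivot","die_tip","cast_boss_0","oil_can"]:
        print(n,[(np.round(d["centre"],1).tolist(),round(d["conf"],2)) for d in vision.spot_point(n,c)])
E
```

```text
pics
{'time_s': 0.0, 'joints': array([-1.34751033,  0.42675088,  0.07388371,  1.60661153, -0.03411611,
        1.11080271, -0.06709459]), 'qd': array([ 7.56173350e-04, -2.30746280e-04, -3.51231650e-04,  5.37329561e-05,
        8.27212135e-04,  8.24844313e-04,  8.42222160e-05]), 'tau': array([-6.81286001e-04, -9.35803986e+01,  3.66628021e+00, -4.54201663e+01,
       -4.90906939e-02,  1.98317261e-02,  1.00246989e-04]), 'eef_pos': array([0.24572514, 0.62820611, 0.20476202]), 'ee_rot': array([ 0.13059901,  0.69490653, -0.13152083,  0.69480291]), 'ft_force': array([-1.05321227, -0.46300205,  0.02998506]), 'moment': array([-0.0378837 , -0.00555327, -0.01279657]), 'finger_gap': 0.9998291073022351} 0.0188
side {'K': array([[416.46037416,   0.        , 279.4164922 ],
       [  0.        , 416.46037416, 215.65241953],
       [  0.        ,   0.        ,   1.        ]]), 'T': array([[-0.90474585,  0.19874322, -0.37674405,  0.16948861],
       [-0.42536141, -0.37500415,  0.82367442,  0.8529985 ],
       [ 0.02241912,  0.9054684 ,  0.42382114,  0.4972025 ],
       [ 0.        ,  0.        ,  0.  
[... 336 characters left out ...]
       ,   1.        ]]), 'T': array([[ 0.07739259,  0.97166279, -0.22334236,  0.30360794],
       [-0.99698812,  0.07429944, -0.02223261, -0.03061204],
       [-0.00500839,  0.22439032,  0.97448648,  1.1782481 ],
       [ 0.        ,  0.        ,  0.        ,  1.        ]])}
bush_1_centre []
pocket_1 [([247.0, 254.8], 0.92), ([195.9, 251.4], 0.76), ([173.7, 248.1], 0.75), ([221.9, 254.4], 0.62)]
nest [([326.5, 222.2], 0.71)]
lever_grip [([380.1, 236.8], 0.56)]
lever_pivot [([349.1, 197.3], 0.74), ([358.3, 223.5], 0.63)]
die_tip [([358.2, 220.7], 0.84), ([219.7, 252.4], 0.6)]
cast_boss_0 [([360.2, 173.3], 0.53)]
oil_can [([397.7, 173.2], 0.88), ([351.2, 196.3], 0.46), ([196.4, 249.4], 0.29)]
```

View pics/top0.png

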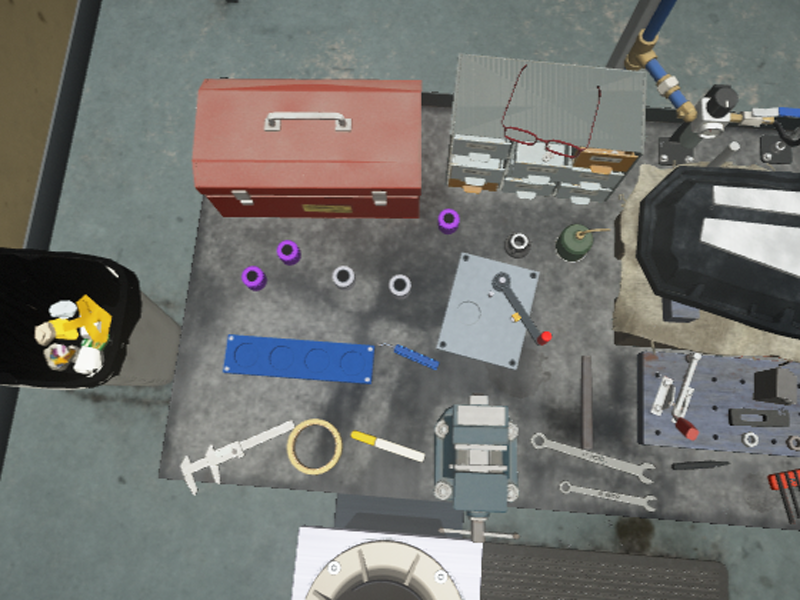

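View pics/side0.png

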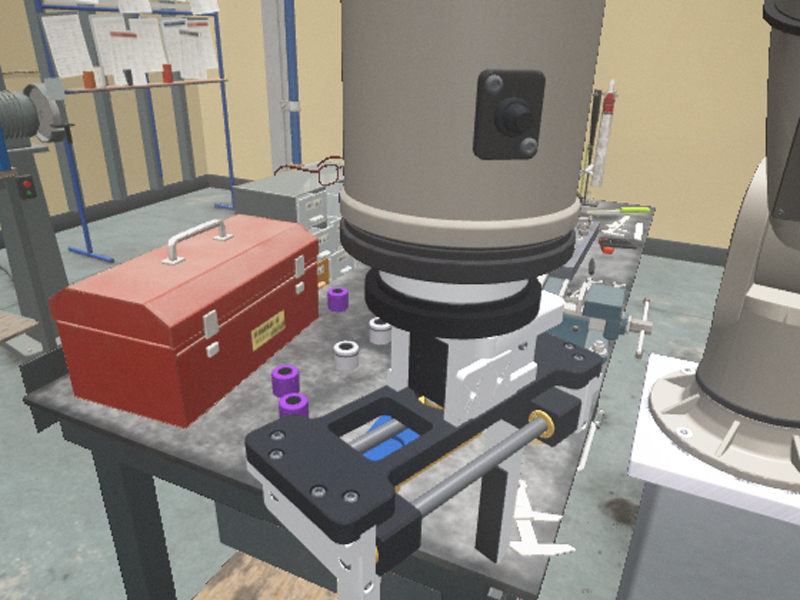

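The top view (800 px scale) shows steel bushes at (343,276) and (400,285). Purple look-alikes are at (254,278), (288,251) and (449,220), and there is a dark ring-topped thing at (518,242). The tray is at (300,358), the nest at (469,312), the red grip at (545,337) and the pivot at (501,281).

```bash
cat > h.py <<'E'
from bench import ctrl, vision
import cv2, numpy as np
from scipy.spatial.transform import Rotation as R
def ray(m,px):
    K,T=m["K"],m["T"]; d=np.linalg.inv(K)@[px[0],px[1],1.]
    d=T[:3,:3]@[d[0],-d[1],-d[2]]; return T[:3,3],d
def onz(m,px,z):
    o,d=ray(m,px); return o+d*(z-o[2])/d[2]
def proj(m,p):
    T=m["T"]; c=T[:3,:3].T@(np.asarray(p)-T[:3,3]); q=m["K"]@[c[0],-c[1],-c[2]]; return q[:2]/q[2]
def tri(obs):
    A=np.zeros((3,3));b=np.zeros(3)
    for m,px in obs:
        o,d=ray(m,px); d=d/np.linalg.norm(d); P=np.eye(3)-np.outer(d,d); A+=P;b+=P@o
    p=np.linalg.solve(A,b); return p,[np.round(proj(m,p)-px,1).tolist() for m,px in obs]
def st():
    s=ctrl.state(); Rm=R.from_quat(s["ee_rot"]).as_matrix()
    print("t",round(s["time_s"],2),"pos",s["eef_pos"].round(4),"F",s["ft_force"].round(1),"gap",round(s["finger_gap"],3)); print("R",Rm.round(3).tolist()); return s,Rm
def rel(target,yawy=None,pos=None):
    """tool-frame shift (cm) to target; yaw: desired tool-y direction angle with tool x down -> rotvec deg"""
    s=ctrl.state(); Rm=R.from_quat(s["ee_rot"]).as_matrix()
    sh=Rm.T@(np.asarray(target)-s["eef_pos"])*100
    out=[sh.round(2).tolist()]
    if yawy is not None:
        c=[]
        for a in (yawy,yawy+np.pi):
            x=np.array([0,0,-1.]);y=np.array([np.cos(a),np.sin(a),0]);D=np.stack([x,y,np.cross(x,y)],1)
            c.append(np.degrees(R.from_matrix(Rm.T@D).as_rotvec()))
        out.append(min(c,key=np.linalg.norm).round(1).tolist())
    return out
E
python3 - <<'E'
from h import *
m=vision.camera_model("top"); im=vision.snapshot("top")
s=.7
for n,p,z in [("b",(343,276),.03),("b",(400,285),.03),("p",(254,278),.03),("p",(288,251),.03),("p",(449,220),.03),("x",(518,242),.03),("nest",(469,312),.012),("grip",(545,337),.085),("piv",(501,281),.03),("trayL",(227,355),.012),("trayR",(373,362),.012),("tbox",(310,215),.0),("oil",(573,243),.05)]:
    print(n,onz(m,(p[0]*s,p[1]*s),z).round(3))
c=im[140:270,140:440,::-1]; cv2.imwrite("pics/c1.png",cv2.resize(c,None,fx=2.66,fy=2.66,interpolation=cv2.INTER_CUBIC))
st()
for yaw in [0,np.pi/2]: print(rel((0.5,0.3,0.35),yaw))
print(vision.camera_model("wrist"))
E
```

```text
b [0.596 0.125 0.03 ]
b [0.587 0.019 0.03 ]
p [0.579 0.288 0.03 ]
p [0.636 0.232 0.03 ]
p [ 0.719 -0.063  0.03 ]
x [ 0.686 -0.194  0.03 ]
nest [ 0.55  -0.112  0.012]
grip [ 0.5   -0.239  0.085]
piv [ 0.608 -0.166  0.03 ]
trayL [0.436 0.323 0.012]
trayR [0.444 0.057 0.012]
tbox [0.72  0.205 0.   ]
oil [ 0.685 -0.291  0.05 ]
t 0.95 pos [0.2458 0.6286 0.2055] F [-1.  -0.   0.3] gap 1.001
R [[-0.0, 0.364, 0.931], [0.0, 0.931, -0.364], [-1.0, -0.0, -0.0]]
[[-14.45, -21.35, 35.64], [68.6, -0.0, 0.0]]
[[-14.45, -21.35, 35.64], [-21.4, -0.0, -0.0]]
{'K': array([[306.65541575,   0.        , 283.11393711],
       [  0.        , 306.65541575, 208.20785797],
       [  0.        ,   0.        ,   1.        ]]), 'T': array([[ 3.64255676e-01, -9.04507919e-01, -2.21772918e-01,
         1.81291270e-01],
       [ 9.31298842e-01,  3.53644201e-01,  8.72825625e-02,
         6.54069276e-01],
       [-5.19062416e-04, -2.38330031e-01,  9.71184085e-01,
         3.85088726e-01],
       [ 0.00000000e+00,  0.00000000e+00,  0.00000000e+00,
         1.00000000e+00]])}
```

View pics/c1.png

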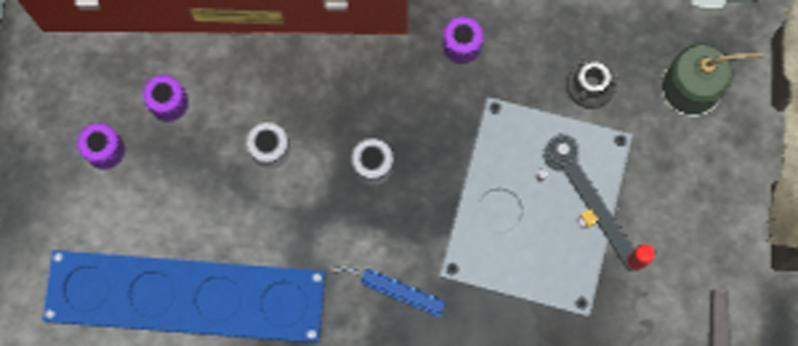

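The crop confirms two steel bushes, at crop pixels (267,143) and (372,158). The purple ones are decoys. The dark thing at (593,80) is the black casting, which is a bystander. I'll move to a viewing pose.

send_rows(
  plan=[-2.2, 0, 0, -10.7, 0, 0, -2.2, 0, 0, -10.7, 0, 0, 0, -5.4, 2.4, 0, 0, 0, 0, -5.4, 2.4, 0, 0, 0, 0, -5.4, 2.4, 0, 0, 0, 0, -5.4, 2.4, 0, 0, 0, 0, -5.4, 2.4, 0, 0, 0, 0, -5.4, 2.4, 0, 0, 0, 0, -5.4, 2.4, 0, 0, 0, 0, -5.4, 2.4, 0, 0, 0],
  fingers=1,
)

```text
time_s: 2.2
eef_pos: [0.4462, 0.1894, 0.2509]
ee_rot: [-0.005, 0.706, 0.007, 0.708]
ft_force: [1.3, 0.3, 0.4]
finger_gap: 1.0
```

```bash
cat >> h.py <<'E'
def look(names=("bush_1_centre","pocket_1","nest","lever_grip","lever_pivot"),save=None,cam="wrist",key=None):
    import json
    m=vision.camera_model(cam); im=vision.snapshot(cam); out={}
    for n in names:
        out[n]=[(np.round(d["centre"],1).tolist(),round(d["conf"],2)) for d in vision.spot_point(n,cam)]
        z={"bush":.022,"pock":.004,"nest":.004,"leve":.06 if "grip" in n else .022,"die_":.022}[n[:4]]
        print(cam,n,[(p,c,onz(m,p,z)[:2].round(4).tolist()) for p,c in out[n]])
    if save: cv2.imwrite(save,cv2.resize(im[:,:,::-1],(800,600),interpolation=cv2.INTER_CUBIC))
    if key: json.dump(dict(K=m["K"].tolist(),T=m["T"].tolist(),o=out),open(key,"w"))
    return m,im,out
E
python3 - <<'E'
from h import *
look(save="pics/w1.png",key="v1.json"); st(); look(cam="top",key="vt.json")
E
```

```text
wrist bush_1_centre []
wrist pocket_1 [([214.8, 174.2], 0.9, [0.4347, 0.095]), ([304.6, 176.8], 0.7, [0.4362, 0.2202]), ([260.9, 176.5], 0.69, [0.4368, 0.1592]), ([354.4, 178.0], 0.61, [0.4367, 0.29])]
wrist nest [([78.2, 248.9], 0.84, [0.5488, -0.1107])]
wrist lever_grip []
wrist lever_pivot []
t 2.5 pos [0.4453 0.1922 0.2506] F [-0.8  0.2  0.6] gap 0.999
R [[0.001, -0.018, 1.0], [0.003, 1.0, 0.018], [-1.0, 0.003, 0.001]]
top bush_1_centre []
top pocket_1 [([197.4, 248.9], 0.89, [0.4436, 0.2249]), ([247.4, 252.9], 0.71, [0.4432, 0.0932]), ([223.5, 255.5], 0.68, [0.4316, 0.1548])]
top nest [([326.9, 222.1], 0.97, [0.541, -0.1092])]
top lever_grip [([381.6, 234.3], 0.88, [0.509, -0.2441]), ([199.2, 248.6], 0.7, [0.438, 0.2084]), ([238.7, 192.3], 0.59, [0.5902, 0.1248])]
top lever_pivot [([347.5, 196.5], 0.88, [0.6104, -0.1583])]
```

send_rows(
  plan=[0, -5.4, 1.4, 0, 0, 0, 0, -5.4, 1.4, 0, 0, 0, 0, -5.4, 1.4, 0, 0, 0, 0, -5.4, 1.4, 0, 0, 0, 0, -2, 0, 0, 0, 0, 0, 0, 0, 0, 0, 0],
)

```text
time_s: 3.55
eef_pos: [0.5081, -0.0475, 0.2501]
ee_rot: [-0.008, 0.706, 0.009, 0.708]
ft_force: [-0.5, 0.9, 0.5]
finger_gap: 0.998
```

```bash
python3 - <<'E'
from h import *
look(save="pics/w2.png",key="v2.json"); st()
E
```

```text
wrist bush_1_centre [([193.3, 254.5], 0.67, [0.6101, -0.1721]), ([115.7, 298.6], 0.57, [0.6825, -0.2897]), ([122.4, 179.4], 0.5, [0.5047, -0.2619])]
wrist pocket_1 [([388.9, 134.6], 0.85, [0.438, 0.0944]), ([534.8, 137.3], 0.8, [0.4368, 0.2924]), ([482.2, 135.3], 0.74, [0.4359, 0.2206]), ([437.5, 136.7], 0.63, [0.4391, 0.1605])]
wrist nest [([238.2, 210.0], 0.88, [0.5479, -0.1102])]
wrist lever_grip [([120.9, 181.9], 0.69, [0.5016, -0.2442])]
wrist lever_pivot [([192.0, 256.1], 0.79, [0.6126, -0.1741])]
t 3.85 pos [ 0.5081 -0.0452  0.2502] F [-0.6  0.3 -0.1] gap 1.001
R [[0.002, -0.028, 1.0], [0.002, 1.0, 0.028], [-1.0, 0.002, 0.002]]
```

View pics/w2.png

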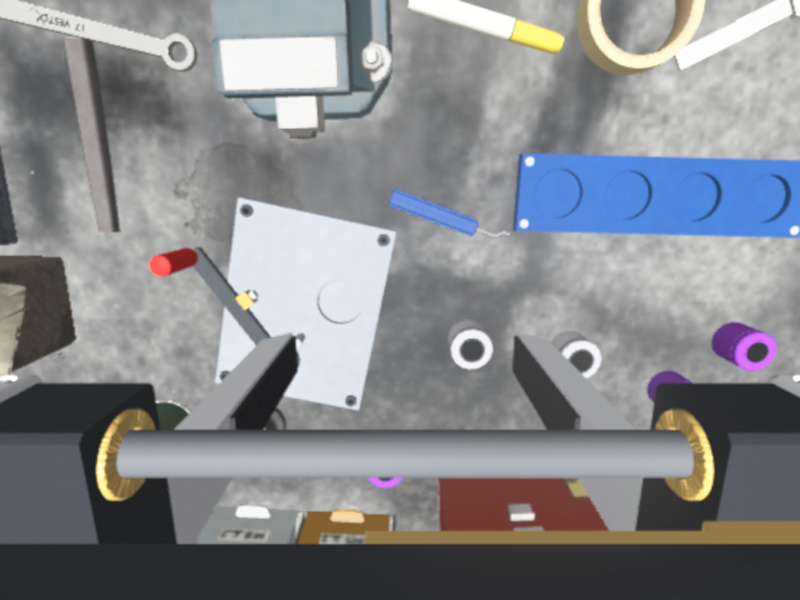

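```bash
cat >> h.py <<'E'
def bore(im,px,w=34,up=6):
    """centre of the bright ring (bush top) near px"""
    x0,y0=int(px[0])-w,int(px[1])-w; c=im[max(y0,0):y0+2*w,max(x0,0):x0+2*w]; x0=max(x0,0);y0=max(y0,0)
    hsv=cv2.cvtColor(c,cv2.COLOR_RGB2HSV); g=((hsv[...,2]>185)&(hsv[...,1]<50)).astype(np.uint8)
    g=cv2.resize(g*255,None,fx=up,fy=up,interpolation=cv2.INTER_CUBIC); g=(g>127).astype(np.uint8)
    cs,h=cv2.findContours(g,cv2.RETR_CCOMP,cv2.CHAIN_APPROX_NONE); r=[]
    for i,k in enumerate(cs):
        if len(k)>30:
            e=cv2.fitEllipse(k); r.append((((e[0][0]+.5)/up-.5+x0,(e[0][1]+.5)/up-.5+y0),tuple(np.round(np.array(e[1])/up,1)),"hole" if h[0][i][3]>=0 else "outer"))
    return r
E
python3 - <<'E'
from h import *
import json
v={k:json.load(open(k+".json")) for k in("v1","v2","vt")}
for k in v: v[k]["K"]=np.array(v[k]["K"]);v[k]["T"]=np.array(v[k]["T"])
g=lambda k,n,i=0:(v[k],v[k]["o"][n][i][0])
print("nest",tri([g(k,"nest") for k in v])); print("nest w",tri([g(k,"nest") for k in("v1","v2")]))
print("grip",tri([g(k,"lever_grip") for k in("v2","vt")])); print("piv",tri([g(k,"lever_pivot") for k in("v2","vt")]))
for y in(.22,.16,.29,.094):
    ob=[(v[k],p) for k in("v1","v2") for p,_ in v[k]["o"]["pocket_1"] if abs(onz(v[k],p,.004)[1]-y)<.012]; print("pk",y,tri(ob))
m=vision.camera_model("wrist");im=vision.snapshot("wrist");mt=vision.camera_model("top");it=vision.snapshot("top")
for p,q in[((470*.7,348*.7),(400*.7,285*.7)),((578*.7,355*.7),(343*.7,276*.7))]:
    a=bore(im,p);b=bore(it,q,20)
    for cam,mm,l in(("w",m,a),("t",mt,b)):
        for c,e,t in l: print(cam,np.round(c,1),e,t,onz(mm,c,.036).round(4))
E
```

```text
nest (array([ 0.54468822, -0.10871279,  0.00811719]), [[-0.8, -1.6], [0.6, -1.5], [0.0, -1.7]])
nest w (array([ 0.54793225, -0.10988804,  0.00528145]), [[-0.1, -0.2], [0.1, 0.3]])
grip (array([ 0.50485905, -0.24330661,  0.0625503 ]), [[-0.1, 3.0], [-0.2, 1.4]])
piv (array([ 0.59250625, -0.15478786,  0.07691517]), [[2.1, 2.6], [1.0, 1.3]])
pk 0.22 (array([0.43597849, 0.22012669, 0.00489113]), [[-0.0, -0.1], [0.0, 0.1]])
pk 0.16 (array([0.43792121, 0.15955907, 0.00506419]), [[0.2, 0.9], [-0.1, -0.9]])
pk 0.29 (array([0.43648544, 0.28910413, 0.00795988]), [[0.0, 0.2], [-0.0, -0.2]])
pk 0.094 (array([0.43649919, 0.09480509, 0.00160402]), [[0.3, 1.1], [-0.2, -1.1]])
w [327.6 244.1] (np.float64(27.6), np.float64(29.3)) outer [0.5846 0.0184 0.036 ]
w [327.9 244.8] (np.float64(16.8), np.float64(17.7)) hole [0.5855 0.0189 0.036 ]
t [270.7 182.9] (np.float64(10.1), np.float64(15.5)) outer [0.6283 0.0467 0.036 ]
w [405.7 250.6] (np.float64(23.1), np.float64(25.9)) outer [0.5911 0.126  0.036 ]
w [370.4 231.7] (np.float64(2.0), np.float64(4.3)) outer [0.5653 0.075  0.036 ]
w [386.6 222.9] (np.float64(4.0), np.float64(5.5)) outer [0.5523 0.0955 0.036 ]
t [239.8 192.9] (np.float64(13.1), np.float64(13.6)) outer [0.5948 0.1251 0.036 ]
t [239.7 192.7] (np.float64(10.1), np.float64(11.1)) hole [0.5954 0.1253 0.036 ]
```

```bash
python3 - <<'E'
from h import *
import json
v=json.load(open("v2.json"));v["K"]=np.array(v["K"]);v["T"]=np.array(v["T"])
P=[onz(v,(x*.7,y*.7),.012)[:2] for x,y in[(246,210),(383,240),(226,377),(350,400)]]
print(np.round(P,4),np.mean(P,0)); 
for a,b in((0,2),(1,3),(0,1),(2,3)):
    d=P[b]-P[a]; print(np.linalg.norm(d).round(4),np.degrees(np.arctan2(d[1],d[0])).round(1))
print(rel((.593,.1255,.14),np.pi/2))
E
```

```text
[[ 0.461  -0.1962]
 [ 0.486  -0.0678]
 [ 0.6303 -0.2273]
 [ 0.6532 -0.1001]] [ 0.55761137 -0.14782343]
0.1721 -10.4
0.1703 -10.9
0.1308 79.0
0.1292 79.8
[[11.08, 16.84, 8.93], [1.6, 0.1, -0.1]]
```

send_rows(
  plan=[0, 5.6, 3.0, 0.8, 0, 0, 0, 5.6, 3.0, 0.8, 0, 0, 0, 5.6, 3.0, 0, 0, 0, 5.5, 0, 0, 0, 0, 0, 5.5, 0, 0, 0, 0, 0, 0, 0, 0, 0, 0, 0],
  fingers=1,
)

```text
time_s: 4.7
eef_pos: [0.5974, 0.129, 0.1394]
ee_rot: [0.001, 0.705, 0.002, 0.709]
ft_force: [0.5, 0.2, 1.3]
finger_gap: 0.999
```

```bash
cat >> h.py <<'E'
def seebush(guess,zt=.036,w=45,zb=None):
    m=vision.camera_model("wrist");im=vision.snapshot("wrist"); p=proj(m,[guess[0],guess[1],zt])
    for c,e,t in bore(im,p,w):
        if e[0]>8: print(np.round(c,1),e,t,onz(m,c,zt).round(4))
    return m,im,p
E
python3 - <<'E'
from h import *
st()
m,im,p=seebush((.593,.1255)); print(p)
cv2.imwrite("pics/w3.png",cv2.resize(im[:,:,::-1],(800,600)))
print(rel((.593,.1255,.01),np.pi/2))
E
```

```text
t 4.7 pos [0.5974 0.129  0.1394] F [0.5 0.2 1.3] gap 0.999
R [[0.005, -0.002, 1.0], [0.005, 1.0, 0.002], [-1.0, 0.005, 0.005]]
[277.2 203.7] (np.float64(41.2), np.float64(43.0)) outer [0.5937 0.1241 0.036 ]
[277.2 204.3] (np.float64(24.8), np.float64(25.5)) hole [0.5942 0.1242 0.036 ]
[238.9 185.1] (np.float64(14.0), np.float64(26.3)) outer [0.5758 0.0885 0.036 ]
[264.1 165.3] (np.float64(13.1), np.float64(16.1)) outer [0.5574 0.1122 0.036 ]
[278.62272255 203.06956328]
[[13.19, -0.43, -0.7], [0.1, 0.5, -0.3]]
```

View pics/w3.png

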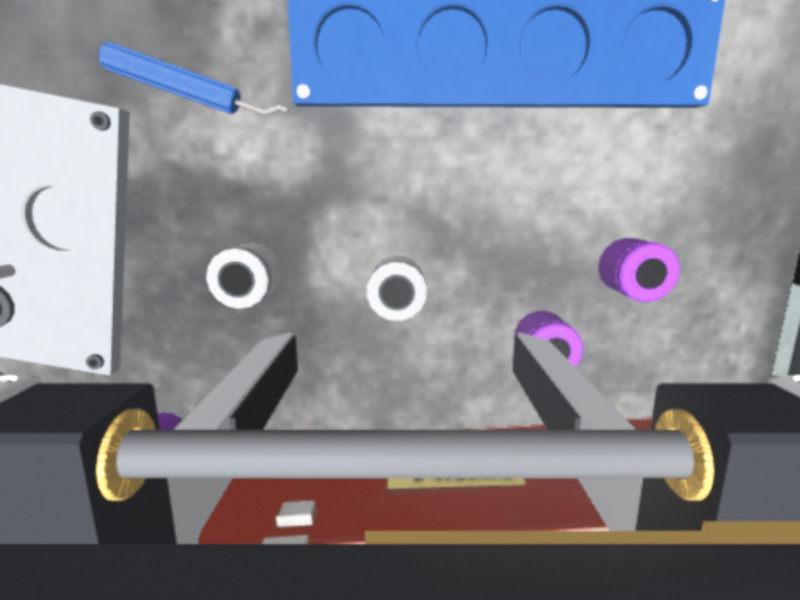

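send_rows(
  plan=[5.5, -0.45, -0.35, 0, 0, 0, 5.3, 0, 0, 0, 0, 0, 2.0, 0, 0, 0, 0, 0, 0, 0, 0, 0, 0, 0],
  fingers=0.8,
)

```text
time_s: 5.25
eef_pos: [0.6044, 0.1273, 0.0223]
ee_rot: [0.004, 0.699, 0.004, 0.715]
ft_force: [-0.6, 0.3, 1.2]
finger_gap: 0.803
```

```bash
python3 - <<'E'
from h import *
st(); print(rel((.594,.124,.012),np.pi/2)); seebush((.594,.124))
E
```

```text
t 5.25 pos [0.6044 0.1273 0.0223] F [-0.6  0.3  1.2] gap 0.803
R [[0.022, -0.001, 1.0], [0.012, 1.0, 0.001], [-1.0, 0.012, 0.022]]
[[1.0, -0.34, -1.07], [0.1, 1.3, -0.7]]
[277.5 238.5] (np.float64(65.6), np.float64(70.0)) outer [0.5932 0.1242 0.036 ]
[277.6 240.2] (np.float64(40.6), np.float64(42.9)) hole [0.5942 0.1242 0.036 ]
[246.3 210.4] (np.float64(8.5), np.float64(19.4)) outer [0.5765 0.107  0.036 ]
```

send_rows(
  plan=[0, -0.3, -1.05, 0.1, 1.3, -0.7, 1.0, 0, 0, 0, 0, 0, 0, 0, 0, 0, 0, 0],
)

```text
time_s: 5.68
eef_pos: [0.5961, 0.1251, 0.0167]
ee_rot: [0.001, 0.706, 0.0, 0.709]
ft_force: [-0.2, -0.9, 0.4]
finger_gap: 0.8
```

```bash
python3 - <<'E'
from h import *
st(); print(rel((.594,.124,.012),np.pi/2))
E
```

```text
t 5.67 pos [0.5961 0.1251 0.0167] F [-0.2 -0.9  0.4] gap 0.8
R [[0.004, 0.001, 1.0], [0.001, 1.0, -0.001], [-1.0, 0.001, 0.004]]
[[0.47, -0.11, -0.21], [-0.0, 0.2, -0.1]]
```

Close on it.

send_rows(
  plan=[0.5, -0.1, -0.2, 0, 0.2, 0, 0.1, 0, 0, 0, 0, 0],
)

```text
time_s: 5.92
eef_pos: [0.5942, 0.1241, 0.0106]
ee_rot: [0.001, 0.707, 0.0, 0.707]
ft_force: [0.6, 0.3, -0.3]
finger_gap: 0.802
```

send_rows(
  plan=[0, 0, 0, 0, 0, 0, 0, 0, 0, 0, 0, 0, 0, 0, 0, 0, 0, 0, 0, 0, 0, 0, 0, 0, 0, 0, 0, 0, 0, 0],
  fingers=0.2,
  grip_force=45,
)

```text
time_s: 6.55
eef_pos: [0.5942, 0.124, 0.0105]
ee_rot: [0.001, 0.707, 0.0, 0.707]
ft_force: [-0.6, 0.7, -1.0]
finger_gap: 0.418
```

```bash
python3 - <<'E'
from h import *
s,_=st(); seebush((.594,.124)); 
print(rel((.548,-.110,.08),np.pi/2))
E
```

```text
t 6.55 pos [0.5942 0.124  0.0105] F [-0.6  0.7 -1. ] gap 0.418
R [[0.001, 0.001, 1.0], [0.001, 1.0, -0.001], [-1.0, 0.001, 0.001]]
[283.  262.8] (np.float64(68.3), np.float64(73.1)) outer [0.5931 0.1242 0.036 ]
[283.1 264.7] (np.float64(42.1), np.float64(45.4)) hole [0.5942 0.1242 0.036 ]
[249.9 227.1] (np.float64(12.9), np.float64(26.1)) outer [0.5729 0.1068 0.036 ]
[[-6.99, -23.39, -4.6], [-0.0, 0.0, -0.1]]
```

send_rows(
  plan=[-4, 0, 0, 0, 0, 0, -4, 0, 0, 0, 0, 0, 0, -5.5, 0.5, 0, 0, 0, 0, -5.5, -0.5, 0, 0, 0, 0, -5.0, 0, 0, 0, 0, 0, 0, 0, 0, 0, 0],
)

```text
time_s: 7.35
eef_pos: [0.5938, -0.0397, 0.0926]
ee_rot: [-0.001, 0.707, 0.001, 0.707]
ft_force: [0.2, 1.1, -1.0]
finger_gap: 0.418
```

```bash
python3 - <<'E'
from h import *
st(); m,im,_=look(("nest","lever_pivot","lever_grip","die_tip"),save="pics/w4.png",key="v4.json")
import json
ms=[];
for k in("v1","v2","v4"):
    v=json.load(open(k+".json"));v["K"]=np.array(v["K"]);v["T"]=np.array(v["T"])
    if v["o"]["nest"]: ms.append((v,v["o"]["nest"][0][0]))
print(tri(ms)); print(rel((.548,-.110,.06),np.pi/2)); seebush((.594,-.05),.12)
E
```

```text
t 7.35 pos [ 0.5938 -0.0397  0.0926] F [ 0.2  1.1 -1. ] gap 0.418
R [[0.001, -0.002, 1.0], [0.001, 1.0, 0.002], [-1.0, 0.001, 0.001]]
wrist nest [([201.2, 159.2], 0.57, [0.5468, -0.1104])]
wrist lever_pivot [([131.8, 235.2], 0.64, [0.6101, -0.1692])]
wrist lever_grip []
wrist die_tip [([95.5, 148.9], 0.67, [0.5373, -0.1899]), ([282.6, 253.5], 0.44, [0.6266, -0.0397])]
(array([ 0.54727485, -0.10961028,  0.00627424]), [[-0.4, -0.4], [0.2, -0.0], [0.3, 0.8]])
[[3.2, -7.62, -4.71], [0.6, 0.0, -0.1]]
[277.2 262.9] (np.float64(56.9), np.float64(64.4)) outer [ 0.5923 -0.0364  0.12  ]
[215.7 238.3] (np.float64(23.4), np.float64(58.0)) outer [ 0.5787 -0.0686  0.12  ]
```

View pics/w4.png

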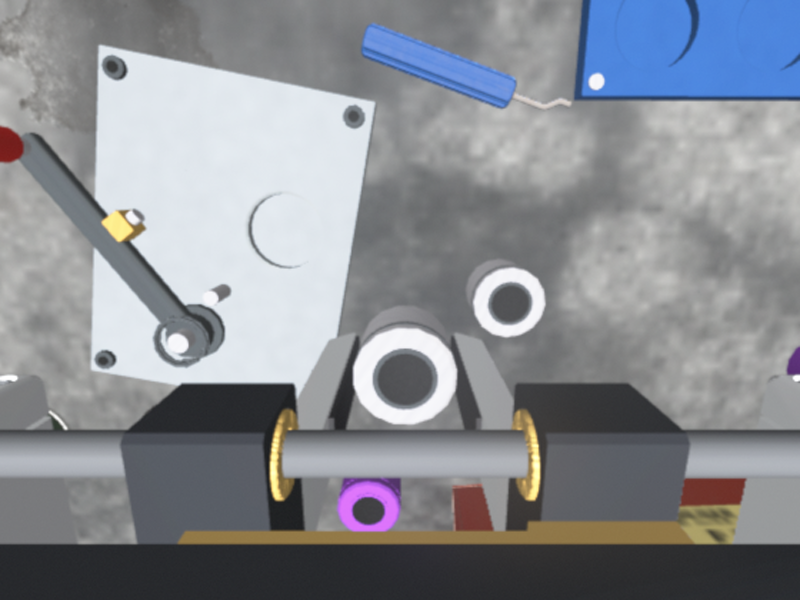

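```bash
cat >> h.py <<'E'
def fitring(m,im,guess,z=.012,r=.022,span=.012,name=None):
    """rectify plane z about guess (0.25 mm/px) and find circle centre with best mean edge strength on the visible ring"""
    s=.00025; n=280; u=(np.arange(n)-n/2)*s; X,Y=np.meshgrid(guess[0]+u,guess[1]+u,indexing="ij")
    P=np.stack([X,Y,np.full_like(X,z)],-1)-m["T"][:3,3]; c=P@m["T"][:3,:3]; K=m["K"]
    px=(K[0,0]*c[...,0]/-c[...,2]+K[0,2]).astype(np.float32); py=(K[1,1]*-c[...,1]/-c[...,2]+K[1,2]).astype(np.float32)
    g=cv2.remap(cv2.cvtColor(im,cv2.COLOR_RGB2GRAY),px,py,cv2.INTER_CUBIC)
    gb=cv2.GaussianBlur(g.astype(np.float32),(0,0),2.5); gx=np.gradient(gb,axis=0);gy=np.gradient(gb,axis=1)
    th=np.linspace(0,2*np.pi,120,endpoint=False); best=[]
    k=np.arange(-span,span+1e-9,.0005)
    for dx in k:
        for dy in k:
            a=((dx+r*np.cos(th))/s+n/2).astype(int);b=((dy+r*np.sin(th))/s+n/2).astype(int)
            rad=gx[a,b]*np.cos(th)+gy[a,b]*np.sin(th)
            best.append((np.clip(rad,0,12).mean(),dx,dy))
    best.sort(reverse=True); top=np.array(best[:8])
    if name: 
        cv2.circle(g,(int(top[0,2]/s+n/2),int(top[0,1]/s+n/2)),int(r/s),255,1); cv2.imwrite(name,cv2.resize(g,(560,560)))
    return (np.array(guess)+top[:,1:].mean(0)).round(4),top[:,1:].std(0).round(4),top[0,0].round(2)
E
python3 - <<'E'
from h import *
m=vision.camera_model("wrist");im=vision.snapshot("wrist")
print(fitring(m,im,(.547,-.110),name="pics/f1.png"))
mt=vision.camera_model("top");it=vision.snapshot("top"); print("top",fitring(mt,it,(.547,-.110)))
E
```

```text
(array([ 0.5482, -0.11  ]), array([0.0004, 0.0004]), np.float64(5.05))
top (array([ 0.5499, -0.1109]), array([0.0004, 0.0004]), np.float64(1.18))
```

View pics/f1.png

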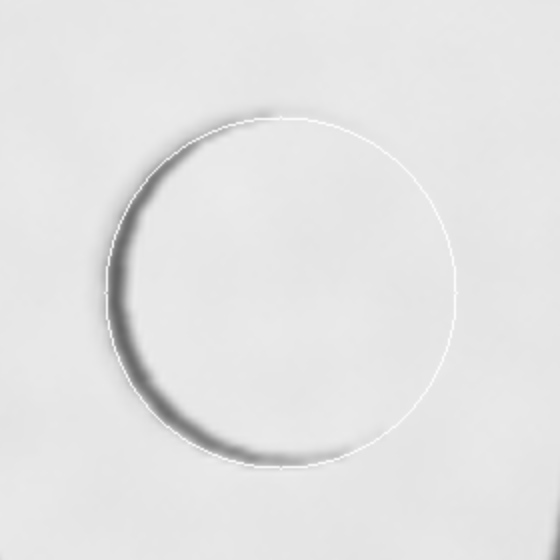

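The ring fit lies on the nest rim, so the nest is at (0.548, -0.110).

send_rows(
  plan=[0, -3.5, -2.3, 0, 0, 0, 0, -3.5, -2.3, 0, 0, 0, 2.5, 0, 0, 0, 0, 0, 2.3, 0, 0, 0, 0, 0, 0, 0, 0, 0, 0, 0],
)

```text
time_s: 8.38
eef_pos: [0.5489, -0.1033, 0.0435]
ee_rot: [-0.004, 0.706, 0.006, 0.708]
ft_force: [0.1, -0.4, -0.0]
finger_gap: 0.417
```

```bash
python3 - <<'E'
from h import *
st(); print(rel((.5482,-.110,.0145),np.pi/2))
E
```

```text
t 8.38 pos [ 0.5489 -0.1033  0.0435] F [ 0.1 -0.4 -0. ] gap 0.417
R [[0.002, -0.015, 1.0], [0.002, 1.0, 0.015], [-1.0, 0.002, 0.002]]
[[2.89, -0.68, -0.09], [0.8, 0.1, -0.1]]
```

send_rows(
  plan=[0, -0.65, -0.1, 0.8, 0.1, 0, 0.8, -0.05, 0, 0, 0, 0, 0.5, 0, 0, 0, 0, 0, 0, 0, 0, 0, 0, 0],
)

```text
time_s: 8.88
eef_pos: [0.5495, -0.1102, 0.0316]
ee_rot: [0.001, 0.706, 0.001, 0.708]
ft_force: [-0.6, 0.3, -1.1]
finger_gap: 0.418
```

```bash
python3 - <<'E'
from h import *
st(); print(rel((.5482,-.110,.0145),np.pi/2))
E
```

```text
t 8.88 pos [ 0.5495 -0.1102  0.0316] F [-0.6  0.3 -1.1] gap 0.418
R [[0.002, -0.001, 1.0], [0.002, 1.0, 0.001], [-1.0, 0.002, 0.002]]
[[1.71, 0.01, -0.13], [0.0, 0.1, -0.1]]
```

send_rows(
  plan=[0.2, 0, -0.15, 0, 0.1, 0, 0.5, 0, -0.03, 0, 0, 0, 0.5, 0, -0.02, 0, 0, 0, 0.45, 0, 0, 0, 0, 0, 0, 0, 0, 0, 0, 0],
)

```text
time_s: 9.5
eef_pos: [0.5476, -0.1099, 0.0141]
ee_rot: [0.0, 0.707, 0.001, 0.707]
ft_force: [-0.5, 0.0, -1.0]
finger_gap: 0.419
```

```bash
python3 - <<'E'
from h import *
st(); print(rel((.5482,-.110,.0145),np.pi/2)); seebush((.5482,-.11),.04)
E
```

```text
t 9.5 pos [ 0.5476 -0.1099  0.0141] F [-0.5  0.  -1. ] gap 0.419
R [[0.001, -0.001, 1.0], [0.002, 1.0, 0.001], [-1.0, 0.002, 0.001]]
[[-0.04, -0.01, 0.06], [0.1, 0.0, -0.1]]
[283.2 269.7] (np.float64(78.8), np.float64(83.4)) outer [ 0.5503 -0.1096  0.04  ]
[283.2 265. ] (np.float64(42.8), np.float64(45.6)) hole [ 0.5476 -0.1096  0.04  ]
[316.5 227.2] (np.float64(17.5), np.float64(23.3)) outer [ 0.5262 -0.0922  0.04  ]
[248.2 227.4] (np.float64(17.6), np.float64(27.9)) outer [ 0.5263 -0.128   0.04  ]
```

send_rows(
  plan=[0, 0, 0, 0, 0, 0, 0, 0, 0, 0, 0, 0, 0, 0, 0, 0, 0, 0, -3, 0, 0, 0, 0, 0, -4, 0, 0, 0, 0, 0, -4.5, 0, 0, 0, 0, 0, 0, 0, 0, 0, 0, 0],
  fingers=0.65,
)

```text
time_s: 10.42
eef_pos: [0.5475, -0.1104, 0.1326]
ee_rot: [0.0, 0.707, 0.001, 0.707]
ft_force: [0.6, -0.4, -0.0]
finger_gap: 0.655
```

```bash
python3 - <<'E'
from h import *
st(); seebush((.548,-.11),.04); look(("lever_grip",)); look(("lever_grip",),cam="top")
f=np.radians(-10.6);c,s=np.cos(f),np.sin(f);Rf=np.array([[c,-s],[s,c]]);n=np.array([.548,-.11])
for a in np.linspace(0,.8,6): print(round(a,2),(n+Rf@[.07-.13*np.cos(.8-a),-.045-.13*np.sin(.8-a)]).round(4))
print(rel((.5024,-.242,.12),np.radians(102)))
E
```

```text
t 10.43 pos [ 0.5475 -0.1104  0.1326] F [ 0.6 -0.4 -0. ] gap 0.655
R [[0.001, -0.001, 1.0], [0.002, 1.0, 0.001], [-1.0, 0.002, 0.001]]
[279.8 208. ] (np.float64(97.0), np.float64(107.5)) outer [ 0.5448 -0.113   0.04  ]
[283.5 210.9] (np.float64(25.5), np.float64(26.5)) hole [ 0.5476 -0.1096  0.04  ]
[283.1 206.7] (np.float64(39.8), np.float64(42.5)) hole [ 0.5436 -0.11    0.04  ]
wrist lever_grip [([121.9, 163.3], 0.74, [0.5011, -0.2405])]
top lever_grip [([377.0, 236.9], 0.48, [0.5015, -0.2328])]
0.0 [ 0.5023 -0.2421]
0.16 [ 0.4918 -0.2242]
0.32 [ 0.4841 -0.2049]
0.48 [ 0.4797 -0.1846]
0.64 [ 0.4786 -0.1639]
0.8 [ 0.4807 -0.1432]
[[0.84, -13.19, -4.26], [-11.9, -0.4, -0.2]]
```

send_rows(
  plan=[0, -4.5, -1.5, -6, 0, 0, 0, -4.5, -2.0, -6, 0, 0, 0, -4.5, -2.5, 0, 0, 0, 0, 0, 0, 0, 0, 0],
  fingers=0.6,
)

```text
time_s: 11.18
eef_pos: [0.4974, -0.2542, 0.1241]
ee_rot: [-0.076, 0.707, 0.079, 0.698]
ft_force: [-0.1, 0.3, -0.5]
finger_gap: 0.602
```

```bash
python3 - <<'E'
from h import *
st(); look(("lever_grip",)); 
print(rel((.5023,-.2421,.1),np.radians(102)))
E
```

```text
t 11.18 pos [ 0.4974 -0.2542  0.1241] F [-0.1  0.3 -0.5] gap 0.602
R [[-0.013, -0.218, 0.976], [0.002, 0.976, 0.218], [-1.0, 0.005, -0.012]]
wrist lever_grip [([294.1, 226.6], 0.7, [0.5006, -0.2433]), ([402.7, 280.3], 0.61, [0.5274, -0.1404])]
[[2.4, 0.73, 0.54], [0.8, -0.7, -0.4]]
```

send_rows(
  plan=[0.5, 0.95, 0.75, 0.8, -0.7, -0.4, 1, 0, 0, 0, 0, 0, 3, 0, 0, 0, 0, 0, 3, 0, 0, 0, 0, 0, 0, 0, 0, 0, 0, 0],
)

```text
time_s: 11.9
eef_pos: [0.506, -0.2325, 0.0443]
ee_rot: [-0.076, 0.703, 0.077, 0.703]
ft_force: [0.3, 0.1, 0.8]
finger_gap: 0.599
```

```bash
python3 - <<'E'
from h import *
st(); m,im,_=look(("lever_grip",)); cv2.imwrite("pics/w5.png",im[:,:,::-1]); 
print(rel((.502,-.242,.045),np.radians(102)))
E
```

```text
t 11.9 pos [ 0.506  -0.2325  0.0443] F [0.3 0.1 0.8] gap 0.599
R [[0.0, -0.216, 0.976], [0.001, 0.976, 0.216], [-1.0, 0.001, 0.001]]
wrist lever_grip [([267.4, 248.3], 0.63, [0.5024, -0.2421])]
[[0.14, -0.72, -0.71], [0.4, 0.2, 0.0]]
```

View pics/w5.png

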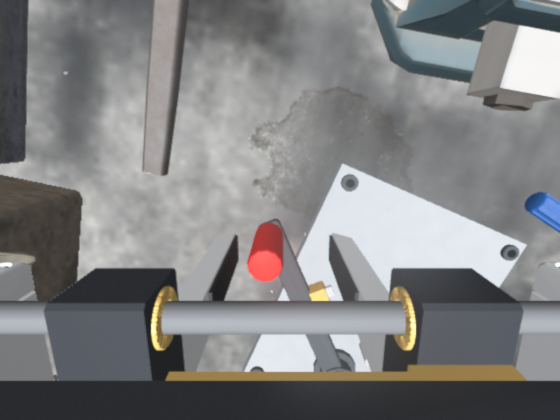

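send_rows(
  plan=[0, -0.7, -0.7, 0.4, 0.2, 0, 0, 0, 0, 0, 0, 0, 0, 0, 0, 0, 0, 0],
  fingers=0.3,
)

```text
time_s: 12.38
eef_pos: [0.503, -0.2429, 0.049]
ee_rot: [-0.075, 0.702, 0.073, 0.704]
ft_force: [0.3, -0.4, -0.1]
finger_gap: 0.32
```

send_rows(
  plan=[0, 1.9, -0.6, 0, 0, 0, 0, 2.0, -0.3, 0, 0, 0, 0, 2.0, 0, 0, 0, 0, 0, 2.0, 0.3, 0, 0, 0, 0, 0, 0, 0, 0, 0],
)

```text
time_s: 13.0
eef_pos: [0.478, -0.162, 0.0492]
ee_rot: [-0.075, 0.702, 0.073, 0.705]
ft_force: [2.0, -3.2, -1.6]
finger_gap: 0.3
```

```bash
python3 - <<'E'
from h import *
st(); look(("lever_grip",)); 
print(rel((.4807,-.1432,.045),np.radians(102)))
E
```

```text
t 13.0 pos [ 0.478  -0.162   0.0492] F [ 2.  -3.2 -1.6] gap 0.3
R [[0.004, -0.208, 0.978], [-0.002, 0.978, 0.208], [-1.0, -0.003, 0.003]]
wrist lever_grip [([274.7, 253.9], 0.69, [0.4788, -0.1664])]
[[0.43, 1.96, 0.67], [-0.1, 0.2, 0.2]]
```

send_rows(
  plan=[0, 1.2, 0.4, 0, 0, 0, 0, 0.8, 0.2, 0, 0, 0, 0, 0.3, 0, 0, 0, 0, 0, 0, 0, 0, 0, 0],
)

```text
time_s: 13.6
eef_pos: [0.4799, -0.1411, 0.0495]
ee_rot: [-0.074, 0.702, 0.071, 0.705]
ft_force: [0.8, -1.7, -1.7]
finger_gap: 0.3
```

```bash
python3 - <<'E'
from h import *
st(); look(("lever_grip",)); 
print(rel((.4807,-.1432,.045),np.radians(102)))
E
```

```text
t 13.6 pos [ 0.4799 -0.1411  0.0495] F [ 0.8 -1.7 -1.7] gap 0.3
R [[0.005, -0.204, 0.979], [-0.004, 0.979, 0.204], [-1.0, -0.005, 0.005]]
wrist lever_grip [([275.3, 252.8], 0.75, [0.4799, -0.1453])]
[[0.45, -0.21, 0.05], [-0.2, 0.3, 0.3]]
```

send_rows(
  plan=[0, 0.4, 0, 0, 0, 0, 0, 0.3, 0, 0, 0, 0, 0, 0, 0, 0, 0, 0],
)

```text
time_s: 14.08
eef_pos: [0.4796, -0.1369, 0.0497]
ee_rot: [-0.074, 0.701, 0.069, 0.706]
ft_force: [4.2, -13.4, -9.7]
finger_gap: 0.318
```

send_rows(
  plan=[0, 0.3, 0, 0, 0, 0, 0, 0, 0, 0, 0, 0],
)

```text
time_s: 14.32
eef_pos: [0.4798, -0.1383, 0.0496]
ee_rot: [-0.075, 0.7, 0.066, 0.707]
ft_force: [2.2, -8.6, -6.4]
finger_gap: 0.303
```

```bash
python3 - <<'E'
from h import *
st(); look(("lever_grip",),save="pics/w6.png"); 
E
```

```text
t 14.32 pos [ 0.4798 -0.1383  0.0496] F [ 2.2 -8.6 -6.4] gap 0.303
R [[0.011, -0.198, 0.98], [-0.012, 0.98, 0.198], [-1.0, -0.014, 0.009]]
wrist lever_grip [([273.6, 253.9], 0.6, [0.4808, -0.1433])]
```

View pics/w6.png

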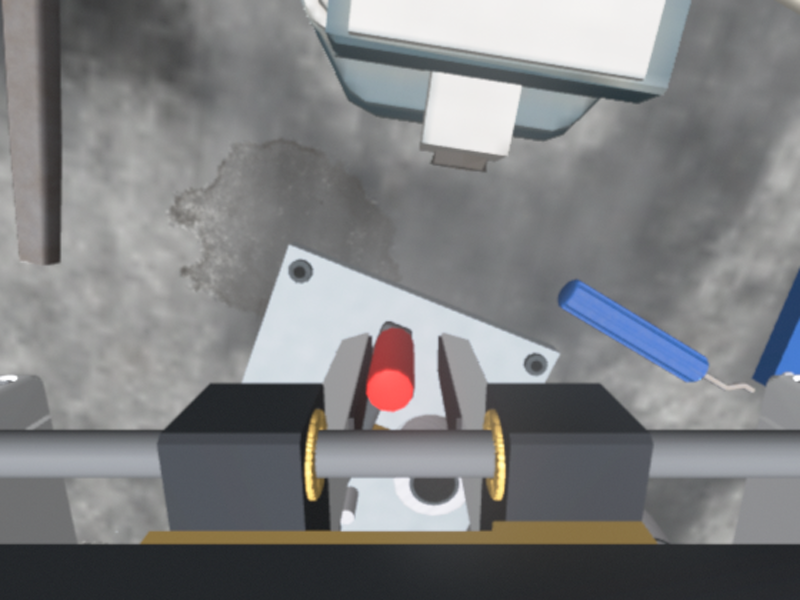

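At the stop: the grip reads (0.481, -0.143), as predicted, with 9–13 N of force. I'll guide the lever back along the arc.

send_rows(
  plan=[0, -0.7, -0.1, 0, 0, 0, 0, -2.0, -0.6, 0, 0, 0, 0, -2.0, -0.3, 0, 0, 0, 0, -2.0, 0, 0, 0, 0, 0, -2.0, 0.3, 0, 0, 0, 0, -2.0, 0.6, 0, 0, 0, 0, 0, 0, 0, 0, 0],
)

```text
time_s: 15.3
eef_pos: [0.5008, -0.2468, 0.051]
ee_rot: [-0.074, 0.7, 0.067, 0.707]
ft_force: [-0.1, -0.6, 0.7]
finger_gap: 0.303
```

```bash
python3 - <<'E'
from h import *
st(); look(("lever_grip",)); print(rel((.502,-.242,.045),np.radians(102)))
E
```

```text
t 15.3 pos [ 0.5008 -0.2468  0.051 ] F [-0.1 -0.6  0.7] gap 0.303
R [[0.011, -0.198, 0.98], [-0.01, 0.98, 0.198], [-1.0, -0.012, 0.009]]
wrist lever_grip [([287.2, 254.5], 0.96, [0.5011, -0.2438])]
[[0.58, 0.29, 0.25], [-0.5, 0.5, 0.6]]
```

send_rows(
  plan=[0, 0.3, 0.1, -0.5, 0.5, 0.6, 0, 0, 0, 0, 0, 0, -4, 0, 0, 0, 0, 0, -4, 0, 0, 0, 0, 0, 0, 4.5, 0.6, 6, 0, 0, 0, 4.5, 1.2, 6, 0, 0, 0, 4.0, 1.8, 0, 0, 0, 0, 0, 0, 0, 0, 0],
  fingers=0.65,
)

```text
time_s: 16.4
eef_pos: [0.5219, -0.103, 0.1337]
ee_rot: [0.002, 0.708, 0.0, 0.706]
ft_force: [-0.5, -0.7, -0.0]
finger_gap: 0.651
```

```bash
python3 - <<'E'
from h import *
st(); seebush((.548,-.11),.04); seebush((.585,.0187),.036);look(("lever_grip",)); print(rel((.548,-.11,.0145),np.pi/2))
E
```

```text
t 16.4 pos [ 0.5219 -0.103   0.1337] F [-0.5 -0.7 -0. ] gap 0.651
R [[-0.002, 0.003, 1.0], [0.003, 1.0, -0.003], [-1.0, 0.003, -0.002]]
[273.  232.9] (np.float64(95.5), np.float64(105.8)) outer [ 0.5432 -0.1119  0.04  ]
[275.5 237.4] (np.float64(24.4), np.float64(25.8)) hole [ 0.5477 -0.1096  0.04  ]
[275.5 235.2] (np.float64(40.6), np.float64(49.7)) hole [ 0.5455 -0.1097  0.04  ]
[407.2 270. ] (np.float64(31.1), np.float64(39.0)) outer [0.5826 0.017  0.036 ]
wrist lever_grip [([119.3, 196.2], 0.83, [0.502, -0.2436]), ([403.2, 268.3], 0.34, [0.5694, 0.0012])]
[[11.91, -0.24, 2.78], [-0.5, -0.1, -0.1]]
```

send_rows(
  plan=[1, -0.3, 2.7, -0.5, 0, 0, 4, 0, 0, 0, 0, 0, 3.5, 0, 0, 0, 0, 0, 0, 0, 0, 0, 0, 0],
  fingers=0.65,
)

```text
time_s: 17.1
eef_pos: [0.5472, -0.1158, 0.0474]
ee_rot: [0.003, 0.707, -0.002, 0.707]
ft_force: [0.0, -0.3, 0.4]
finger_gap: 0.65
```

```bash
python3 - <<'E'
from h import *
st(); print(rel((.5477,-.11,.0145),np.pi/2))
E
```

```text
t 17.1 pos [ 0.5472 -0.1158  0.0474] F [ 0.  -0.3  0.4] gap 0.65
R [[-0.001, 0.006, 1.0], [0.001, 1.0, -0.006], [-1.0, 0.001, -0.001]]
[[3.29, 0.58, 0.05], [-0.4, -0.1, -0.1]]
```

send_rows(
  plan=[0, 0.55, 0, -0.4, 0, 0, 1.5, 0, 0, 0, 0, 0, 1.5, 0, 0, 0, 0, 0, 0.15, 0, 0, 0, 0, 0, 0, 0, 0, 0, 0, 0],
)

```text
time_s: 17.73
eef_pos: [0.5487, -0.1111, 0.0171]
ee_rot: [0.001, 0.706, 0.0, 0.708]
ft_force: [-0.5, -0.1, -0.6]
finger_gap: 0.649
```

send_rows(
  plan=[0, 0, 0, 0, 0, 0, 0, 0, 0, 0, 0, 0, 0, 0, 0, 0, 0, 0, 0, 0, 0, 0, 0, 0],
  fingers=0.2,
  grip_force=45,
)

```text
time_s: 18.23
eef_pos: [0.549, -0.1111, 0.0177]
ee_rot: [0.001, 0.706, 0.0, 0.708]
ft_force: [-0.4, -1.0, -1.9]
finger_gap: 0.42
```

send_rows(
  plan=[-3, 0, 0, 0, 0, 0, -4, 0, 0, 0, 0, 0, 0, 0, 0, 0, 0, 0],
)

```text
time_s: 18.6
eef_pos: [0.5483, -0.1113, 0.0891]
ee_rot: [0.001, 0.706, 0.0, 0.708]
ft_force: [-0.0, -0.4, -1.6]
finger_gap: 0.416
```

```bash
python3 - <<'E'
from h import *
st(); seebush((.548,-.11),.11); print(rel((.437,.22,.09),np.pi/2))
E
```

```text
t 18.6 pos [ 0.5483 -0.1113  0.0891] F [-0.  -0.4 -1.6] gap 0.416
R [[0.002, 0.001, 1.0], [0.001, 1.0, -0.001], [-1.0, 0.001, 0.002]]
[281.4 266.2] (np.float64(75.6), np.float64(85.4)) outer [ 0.5512 -0.1119  0.11  ]
[283.2 260.1] (np.float64(41.6), np.float64(44.7)) hole [ 0.5476 -0.1109  0.11  ]
[316.7 223.1] (np.float64(21.9), np.float64(29.7)) outer [ 0.5261 -0.0928  0.11  ]
[249.3 223.3] (np.float64(21.3), np.float64(29.6)) outer [ 0.5262 -0.1292  0.11  ]
[[-0.21, 33.09, -11.04], [-0.0, 0.0, -0.1]]
```

send_rows(
  plan=[0, 5.0, -1.1, 0, 0, 0, 0, 5.0, -1.1, 0, 0, 0, 0, 5.0, -1.1, 0, 0, 0, 0, 5.0, -1.1, 0, 0, 0, 0, 5.0, -1.1, 0, 0, 0, 0, 0, 0, 0, 0, 0],
)

```text
time_s: 19.4
eef_pos: [0.4874, 0.1456, 0.0814]
ee_rot: [-0.0, 0.709, -0.001, 0.705]
ft_force: [-0.3, 0.0, -1.9]
finger_gap: 0.416
```

```bash
python3 - <<'E'
from h import *
st(); m=vision.camera_model("wrist");im=vision.snapshot("wrist")
for i,y in enumerate((.0948,.1597,.2247,.2897)): print(fitring(m,im,(.437,y),name="pics/f2.png" if i==1 else None))
print(rel((.438,.16,.08),np.pi/2))
E
```

```text
t 19.4 pos [0.4874 0.1456 0.0814] F [-0.3  0.  -1.9] gap 0.416
R [[-0.006, 0.001, 1.0], [-0.002, 1.0, -0.001], [-1.0, -0.002, -0.006]]
(array([0.4389, 0.0949]), array([0.0004, 0.0004]), np.float64(2.7))
(array([0.4392, 0.1601]), array([0.0003, 0.0005]), np.float64(1.7))
(array([0.4389, 0.2243]), array([0.0004, 0.0004]), np.float64(2.68))
(array([0.4389, 0.2888]), array([0.0004, 0.0004]), np.float64(3.67))
[[0.17, 1.64, -4.99], [-0.2, -0.4, 0.2]]
```

View pics/f2.png

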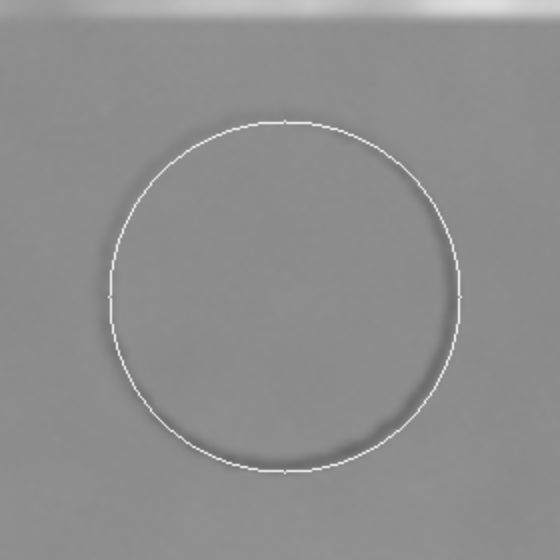

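Ring fits give the pockets at x ≈ 0.439 and y ≈ 0.095, 0.160, 0.224 and 0.289. Bush 1 goes to pocket 3.

send_rows(
  plan=[0, 1.4, -4.6, -0.2, -0.4, 0.2, 3.0, 0, 0, 0, 0, 0, 0, 0, 0, 0, 0, 0],
)

```text
time_s: 19.82
eef_pos: [0.4408, 0.1548, 0.05]
ee_rot: [0.001, 0.707, -0.001, 0.707]
ft_force: [0.4, -0.7, -1.6]
finger_gap: 0.417
```

```bash
python3 - <<'E'
from h import *
st(); print(rel((.440,.160,.0177),np.pi/2)); seebush((.44,.16),.072)
E
```

```text
t 19.82 pos [0.4408 0.1548 0.05  ] F [ 0.4 -0.7 -1.6] gap 0.417
R [[-0.0, 0.003, 1.0], [-0.001, 1.0, -0.003], [-1.0, -0.001, -0.0]]
[[3.23, 0.52, -0.08], [-0.2, -0.0, 0.0]]
[282.9 258.7] (np.float64(67.1), np.float64(71.3)) outer [0.4388 0.155  0.072 ]
[283.1 260.2] (np.float64(42.3), np.float64(45.2)) hole [0.4397 0.1551 0.072 ]
```

send_rows(
  plan=[0, 0.5, -0.05, -0.2, 0, 0, 0.8, 0, 0, 0, 0, 0, 0.3, 0, 0, 0, 0, 0, 0, 0, 0, 0, 0, 0],
)

```text
time_s: 20.38
eef_pos: [0.4428, 0.1595, 0.0407]
ee_rot: [0.001, 0.706, -0.001, 0.708]
ft_force: [-0.1, -0.2, -2.4]
finger_gap: 0.42
```

```bash
python3 - <<'E'
from h import *
st(); print(rel((.440,.160,.0177),np.pi/2))
E
```

```text
t 20.38 pos [0.4428 0.1595 0.0407] F [-0.1 -0.2 -2.4] gap 0.42
R [[0.002, 0.003, 1.0], [0.0, 1.0, -0.003], [-1.0, 0.001, 0.002]]
[[2.3, 0.05, -0.28], [-0.1, 0.1, -0.0]]
```

send_rows(
  plan=[0.5, 0.05, -0.3, 0, 0.1, 0, 0.4, 0, -0.05, 0, 0, 0, 0, 0, 0, 0, 0, 0],
)

```text
time_s: 20.75
eef_pos: [0.439, 0.16, 0.0311]
ee_rot: [0.001, 0.707, -0.001, 0.707]
ft_force: [-0.2, 0.3, -1.1]
finger_gap: 0.419
```

```bash
python3 - <<'E'
from h import *
st(); print(rel((.440,.160,.0177),np.pi/2))
E
```

```text
t 20.75 pos [0.439  0.16   0.0311] F [-0.2  0.3 -1.1] gap 0.419
R [[0.001, 0.003, 1.0], [0.0, 1.0, -0.003], [-1.0, 0.0, 0.001]]
[[1.34, -0.0, 0.1], [-0.1, 0.0, -0.0]]
```

send_rows(
  plan=[0.5, 0, 0.05, 0, 0, 0, 0.5, 0, 0, 0, 0, 0, 0.4, 0, 0, 0, 0, 0, 0, 0, 0, 0, 0, 0],
)

```text
time_s: 21.25
eef_pos: [0.4402, 0.1603, 0.0167]
ee_rot: [0.001, 0.707, -0.001, 0.708]
ft_force: [-1.8, -0.2, 2.9]
finger_gap: 0.417
```

```bash
python3 - <<'E'
from h import *
st(); print(rel((.440,.160,.0177),np.pi/2)); seebush((.439,.16),.04)
E
```

```text
t 21.25 pos [0.4402 0.1603 0.0167] F [-1.8 -0.2  2.9] gap 0.417
R [[0.001, 0.003, 1.0], [0.001, 1.0, -0.003], [-1.0, 0.001, 0.001]]
[[-0.1, -0.03, -0.02], [-0.2, 0.1, -0.1]]
[283.  258.2] (np.float64(67.0), np.float64(71.5)) outer [0.4373 0.1605 0.04  ]
[283.1 260.1] (np.float64(42.6), np.float64(45.1)) hole [0.4384 0.1606 0.04  ]
```

send_rows(
  plan=[0, 0, 0, 0, 0, 0, 0, 0, 0, 0, 0, 0, 0, 0, 0, 0, 0, 0, -3, 0, 0, 0, 0, 0, -4, 0, 0, 0, 0, 0, -4.0, 0, 0, 0, 0, 0, 0, 0, 0, 0, 0, 0],
  fingers=0.65,
)

```text
time_s: 22.18
eef_pos: [0.4398, 0.1598, 0.1292]
ee_rot: [0.001, 0.707, -0.001, 0.707]
ft_force: [0.3, 0.7, -0.5]
finger_gap: 0.652
```

```bash
python3 - <<'E'
from h import *
st(); seebush((.439,.16),.04); print(rel((.585,.0187,.1),np.pi/2))
E
```

```text
t 22.18 pos [0.4398 0.1598 0.1292] F [ 0.3  0.7 -0.5] gap 0.652
R [[0.0, 0.003, 1.0], [0.0, 1.0, -0.003], [-1.0, 0.0, 0.0]]
[268.8 244.9] (np.float64(8.5), np.float64(10.8)) outer [0.4715 0.1467 0.04  ]
[283.4 209.3] (np.float64(42.3), np.float64(43.8)) outer [0.4375 0.1604 0.04  ]
[283.5 210.2] (np.float64(26.5), np.float64(26.7)) hole [0.4383 0.1604 0.04  ]
[[2.78, -14.04, 14.64], [-0.2, -0.1, 0.1]]
```

send_rows(
  plan=[0, -4.6, 4.8, 0, 0, 0, 0, -4.6, 4.8, 0, 0, 0, 0, -4.6, 4.8, 0, 0, 0, 0, 0, 0, 0, 0, 0],
  fingers=0.75,
)

```text
time_s: 22.72
eef_pos: [0.5778, 0.0252, 0.1231]
ee_rot: [-0.002, 0.709, 0.0, 0.705]
ft_force: [-0.3, 1.1, 0.0]
finger_gap: 0.749
```

```bash
python3 - <<'E'
from h import *
st(); seebush((.585,.0187)); print(rel((.585,.0187,.012),np.pi/2))
E
```

```text
t 22.73 pos [0.5778 0.0252 0.1231] F [-0.3  1.1  0. ] gap 0.749
R [[-0.005, -0.003, 1.0], [-0.002, 1.0, 0.003], [-1.0, -0.002, -0.005]]
[276.  220.4] (np.float64(42.3), np.float64(43.9)) outer [0.5847 0.0189 0.036 ]
[276.1 221.1] (np.float64(25.8), np.float64(27.1)) hole [0.5854 0.019  0.036 ]
[[11.07, -0.85, 0.95], [0.3, -0.4, 0.1]]
```

send_rows(
  plan=[3.5, -0.6, 0.7, 0.3, -0.4, 0, 3.5, 0, 0, 0, 0, 0, 1.5, 0, 0, 0, 0, 0, 0, 0, 0, 0, 0, 0],
)

```text
time_s: 23.28
eef_pos: [0.5798, 0.0246, 0.033]
ee_rot: [-0.001, 0.709, 0.001, 0.706]
ft_force: [-0.4, 0.2, 0.7]
finger_gap: 0.748
```

```bash
python3 - <<'E'
from h import *
st(); seebush((.585,.0187)); print(rel((.5855,.019,.012),np.pi/2))
E
```

```text
t 23.27 pos [0.5798 0.0246 0.033 ] F [-0.4  0.2  0.7] gap 0.748
R [[-0.004, -0.003, 1.0], [-0.001, 1.0, 0.003], [-1.0, -0.001, -0.004]]
[273.5 256.5] (np.float64(60.1), np.float64(64.1)) outer [0.5845 0.019  0.036 ]
[273.5 258.1] (np.float64(37.1), np.float64(39.8)) hole [0.5856 0.019  0.036 ]
[[2.17, -0.57, 0.54], [0.2, -0.2, 0.0]]
```

send_rows(
  plan=[0, -0.6, 0.5, 0.2, -0.2, 0, 1.0, 0, 0, 0, 0, 0, 1.0, 0, 0, 0, 0, 0, 0, 0, 0, 0, 0, 0],
)

```text
time_s: 23.82
eef_pos: [0.5871, 0.0189, 0.0149]
ee_rot: [0.0, 0.706, 0.0, 0.709]
ft_force: [-0.3, 0.4, 0.1]
finger_gap: 0.749
```

```bash
python3 - <<'E'
from h import *
st(); print(rel((.5855,.019,.012),np.pi/2))
E
```

```text
t 23.82 pos [0.5871 0.0189 0.0149] F [-0.3  0.4  0.1] gap 0.749
R [[0.004, 0.0, 1.0], [0.001, 1.0, -0.0], [-1.0, 0.001, 0.004]]
[[0.29, 0.01, -0.16], [-0.0, 0.3, -0.0]]
```

send_rows(
  plan=[0.25, 0, -0.15, 0, 0.2, 0, 0, 0, 0, 0, 0, 0],
)

```text
time_s: 24.08
eef_pos: [0.5855, 0.0188, 0.0122]
ee_rot: [0.0, 0.707, 0.0, 0.707]
ft_force: [-0.6, 0.5, -0.3]
finger_gap: 0.752
```

send_rows(
  plan=[0, 0, 0, 0, 0, 0, 0, 0, 0, 0, 0, 0, 0, 0, 0, 0, 0, 0, 0, 0, 0, 0, 0, 0, 0, 0, 0, 0, 0, 0],
  fingers=0.2,
  grip_force=45,
)

```text
time_s: 24.7
eef_pos: [0.5857, 0.019, 0.0126]
ee_rot: [0.0, 0.707, 0.0, 0.707]
ft_force: [1.6, 0.2, -0.5]
finger_gap: 0.419
```

send_rows(
  plan=[-3, 0, 0, 0, 0, 0, -4, 0, 0, 0, 0, 0, 0, -4.2, -1.2, 0, 0, 0, 0, -4.2, -1.3, 0, 0, 0, 0, -3.5, -1, 0, 0, 0, 0, 0, 0, 0, 0, 0],
)

```text
time_s: 25.45
eef_pos: [0.5488, -0.1028, 0.084]
ee_rot: [-0.0, 0.707, 0.001, 0.707]
ft_force: [0.7, 0.2, -2.1]
finger_gap: 0.421
```

```bash
python3 - <<'E'
from h import *
s,_=st(); p=s["eef_pos"]; seebush(p[:2],p[2]+.0245); print(rel((.5482,-.110,.045),np.pi/2))
E
```

```text
t 25.45 pos [ 0.5488 -0.1028  0.084 ] F [ 0.7  0.2 -2.1] gap 0.421
R [[-0.0, -0.002, 1.0], [0.0, 1.0, 0.002], [-1.0, 0.0, -0.0]]
[280.3 266.4] (np.float64(70.2), np.float64(84.3)) outer [ 0.5503 -0.104   0.1085]
[283.1 263. ] (np.float64(41.6), np.float64(44.9)) hole [ 0.5483 -0.1024  0.1085]
[312.6 224.7] (np.float64(18.1), np.float64(22.6)) outer [ 0.5265 -0.087   0.1085]
[248.6 225.9] (np.float64(19.9), np.float64(31.5)) outer [ 0.5272 -0.1207  0.1085]
[[3.89, -0.9, -0.12], [0.2, -0.0, -0.1]]
```

send_rows(
  plan=[2, -0.7, 0, 0.2, 0, 0, 2, 0, -0.1, 0, 0, 0, 0, 0, 0, 0, 0, 0],
)

```text
time_s: 25.88
eef_pos: [0.5495, -0.1046, 0.0429]
ee_rot: [-0.0, 0.707, 0.002, 0.707]
ft_force: [-0.6, -0.0, -2.0]
finger_gap: 0.417
```

```bash
python3 - <<'E'
from h import *
st(); print(rel((.5482,-.110,.0166),np.pi/2))
E
```

```text
t 25.88 pos [ 0.5495 -0.1046  0.0429] F [-0.6 -0.  -2. ] gap 0.417
R [[-0.0, -0.003, 1.0], [0.002, 1.0, 0.003], [-1.0, 0.002, -0.0]]
[[2.63, -0.55, -0.14], [0.2, -0.0, -0.1]]
```

send_rows(
  plan=[0.2, -0.55, -0.15, 0.2, 0, 0, 0.5, -0.1, 0, 0, 0, 0, 0, 0, 0, 0, 0, 0],
)

```text
time_s: 26.25
eef_pos: [0.5492, -0.1104, 0.0368]
ee_rot: [0.0, 0.707, 0.001, 0.708]
ft_force: [-0.4, 0.3, -2.0]
finger_gap: 0.42
```

```bash
python3 - <<'E'
from h import *
st(); print(rel((.5482,-.110,.0166),np.pi/2))
E
```

```text
t 26.25 pos [ 0.5492 -0.1104  0.0368] F [-0.4  0.3 -2. ] gap 0.42
R [[0.001, -0.001, 1.0], [0.003, 1.0, 0.001], [-1.0, 0.003, 0.001]]
[[2.02, 0.04, -0.1], [0.1, 0.1, -0.2]]
```

send_rows(
  plan=[0.4, 0, -0.12, 0, 0.1, 0, 0.5, 0, -0.05, 0, 0, 0, 0.5, 0, -0.03, 0, 0, 0, 0.5, 0, 0, 0, 0, 0, 0.15, 0, 0, 0, 0, 0, 0, 0, 0, 0, 0, 0],
)

```text
time_s: 27.0
eef_pos: [0.5475, -0.1102, 0.0166]
ee_rot: [0.001, 0.707, 0.002, 0.707]
ft_force: [-0.7, -0.2, -2.1]
finger_gap: 0.419
```

```bash
python3 - <<'E'
from h import *
st(); seebush((.548,-.11),.04)
E
```

```text
t 27.0 pos [ 0.5475 -0.1102  0.0166] F [-0.7 -0.2 -2.1] gap 0.419
R [[0.001, -0.001, 1.0], [0.004, 1.0, 0.001], [-1.0, 0.004, 0.001]]
[283.1 269.1] (np.float64(80.9), np.float64(82.9)) outer [ 0.5511 -0.1099  0.04  ]
[283.1 262.9] (np.float64(42.2), np.float64(45.1)) hole [ 0.5474 -0.11    0.04  ]
[316.6 225.2] (np.float64(19.4), np.float64(28.0)) outer [ 0.5258 -0.0922  0.04  ]
[249.1 225.5] (np.float64(20.4), np.float64(28.7)) outer [ 0.526 -0.128  0.04 ]
```

Seated. I'll release it, lift and move over to the grip.

send_rows(
  plan=[0, 0, 0, 0, 0, 0, 0, 0, 0, 0, 0, 0, 0, 0, 0, 0, 0, 0, -3, 0, 0, 0, 0, 0, -4, 0, 0, 0, 0, 0, -4, 0, 0, 0, 0, 0, 0, -4.4, -1.5, -6, 0, 0, 0, -4.4, -2.0, -6, 0, 0, 0, -3.7, -1.9, 0, 0, 0, 0, 0, 0, 0, 0, 0],
  fingers=0.65,
)

```text
time_s: 28.3
eef_pos: [0.5069, -0.2436, 0.1295]
ee_rot: [-0.077, 0.702, 0.078, 0.704]
ft_force: [-0.0, 0.7, -0.6]
finger_gap: 0.648
```

```bash
python3 - <<'E'
from h import *
st(); seebush((.548,-.11),.04); look(("lever_grip",)); print(rel((.502,-.2421,.046),np.radians(102)))
E
```

```text
t 28.3 pos [ 0.5069 -0.2436  0.1295] F [-0.   0.7 -0.6] gap 0.648
R [[0.002, -0.219, 0.976], [0.002, 0.976, 0.219], [-1.0, 0.002, 0.003]]
[405.4 254.8] (np.float64(56.2), np.float64(87.1)) outer [ 0.5227 -0.1217  0.04  ]
wrist lever_grip [([281.7, 211.1], 0.61, [0.5023, -0.2436])]
[[8.32, -0.13, -0.69], [0.9, 0.1, -0.2]]
```

send_rows(
  plan=[2, -0.1, -0.6, 0.9, 0, 0, 3, 0, 0, 0, 0, 0, 3, 0, 0, 0, 0, 0, 0, 0, 0, 0, 0, 0],
  fingers=0.6,
)

```text
time_s: 28.95
eef_pos: [0.5057, -0.2355, 0.0473]
ee_rot: [-0.075, 0.702, 0.078, 0.704]
ft_force: [-0.3, -0.5, 0.5]
finger_gap: 0.603
```

```bash
python3 - <<'E'
from h import *
st(); look(("lever_grip",)); print(rel((.502,-.2421,.047),np.radians(102)))
E
```

```text
t 28.95 pos [ 0.5057 -0.2355  0.0473] F [-0.3 -0.5  0.5] gap 0.603
R [[0.003, -0.216, 0.976], [0.005, 0.976, 0.216], [-1.0, 0.005, 0.004]]
wrist lever_grip [([174.8, 52.3], 0.72, [0.4116, -0.311]), ([272.7, 244.9], 0.7, [0.5005, -0.2424])]
[[0.23, -0.44, -0.6], [0.4, 0.4, -0.2]]
```

send_rows(
  plan=[0, -0.55, -0.6, 0.4, 0.3, 0, 0, 0, 0, 0, 0, 0, 0, 0, 0, 0, 0, 0],
  fingers=0.3,
)

```text
time_s: 29.42
eef_pos: [0.5036, -0.2439, 0.0521]
ee_rot: [-0.073, 0.702, 0.075, 0.705]
ft_force: [-0.8, 0.6, 1.3]
finger_gap: 0.32
```

send_rows(
  plan=[0, 1.9, -0.6, 0, 0, 0, 0, 2.0, -0.3, 0, 0, 0, 0, 2.0, 0, 0, 0, 0, 0, 2.0, 0.3, 0, 0, 0, 0, 1.3, 0.4, 0, 0, 0, 0, 0.8, 0.2, 0, 0, 0, 0, 0.3, 0, 0, 0, 0, 0, 0, 0, 0, 0, 0],
)

```text
time_s: 30.42
eef_pos: [0.4795, -0.1382, 0.0526]
ee_rot: [-0.074, 0.701, 0.073, 0.705]
ft_force: [0.3, -7.9, -4.3]
finger_gap: 0.298
```

```bash
python3 - <<'E'
from h import *
st(); look(("lever_grip",)); print(rel((.4807,-.1432,.047),np.radians(102)))
E
```

```text
t 30.43 pos [ 0.4795 -0.1382  0.0526] F [ 0.3 -7.9 -4.3] gap 0.298
R [[0.006, -0.208, 0.978], [-0.001, 0.978, 0.208], [-1.0, -0.002, 0.006]]
wrist lever_grip [([275.5, 253.6], 0.98, [0.4814, -0.142])]
[[0.56, -0.51, 0.01], [-0.0, 0.3, 0.1]]
```

send_rows(
  plan=[0, 0.3, 0, 0, 0, 0, 0, 0.1, 0, 0, 0, 0],
)

```text
time_s: 30.78
eef_pos: [0.4796, -0.1378, 0.0525]
ee_rot: [-0.075, 0.7, 0.071, 0.706]
ft_force: [2.0, -10.7, -6.3]
finger_gap: 0.303
```

```bash
python3 - <<'E'
from h import *
st(); m,im,_=look(("lever_grip",)); cv2.imwrite("pics/w7.png",im[200:420,100:460,::-1])
E
```

```text
t 30.77 pos [ 0.4796 -0.1378  0.0525] F [  2.  -10.7  -6.3] gap 0.303
R [[0.009, -0.205, 0.979], [-0.005, 0.979, 0.205], [-1.0, -0.007, 0.008]]
wrist lever_grip [([275.6, 252.7], 0.93, [0.4808, -0.1417])]
```

View pics/w7.png

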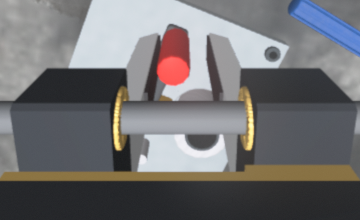

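The bush is in the nest at crop (203,135) and the lever is at its stop, with 10 N of force. I'll guide it back.

send_rows(
  plan=[0, -0.8, -0.1, 0, 0, 0, 0, -2.0, -0.6, 0, 0, 0, 0, -2.0, -0.3, 0, 0, 0, 0, -2.0, 0, 0, 0, 0, 0, -2.0, 0.3, 0, 0, 0, 0, -2.0, 0.6, 0, 0, 0, 0, 0, 0, 0, 0, 0],
)

```text
time_s: 31.75
eef_pos: [0.5031, -0.2477, 0.0535]
ee_rot: [-0.075, 0.7, 0.071, 0.707]
ft_force: [0.3, 0.4, 0.1]
finger_gap: 0.299
```

```bash
python3 - <<'E'
from h import *
st(); look(("lever_grip",)); print(rel((.502,-.242,.05),np.radians(102)))
E
```

```text
t 31.75 pos [ 0.5031 -0.2477  0.0535] F [0.3 0.4 0.1] gap 0.299
R [[0.011, -0.205, 0.979], [-0.004, 0.979, 0.205], [-1.0, -0.006, 0.01]]
wrist lever_grip [([291.6, 251.1], 0.67, [0.5017, -0.2423])]
[[0.36, 0.49, 0.03], [-0.1, 0.6, 0.4]]
```

send_rows(
  plan=[0, 0.4, 0, -0.1, 0.6, 0.4, 0, 0, 0, 0, 0, 0, -4, 0, 0, 0, 0, 0, -4, 0, 0, 0, 0, 0, 0, 4.5, 1.4, 6, 0, 0, 0, 4.3, 2.0, 6, 0, 0, 0, 3.8, 2.4, 0, 0, 0, 0, 0, 0, 0, 0, 0],
  fingers=0.65,
)

```text
time_s: 32.85
eef_pos: [0.5465, -0.106, 0.137]
ee_rot: [0.002, 0.707, -0.001, 0.707]
ft_force: [0.6, -1.1, -0.1]
finger_gap: 0.651
```

```bash
python3 - <<'E'
from h import *
st(); seebush((.548,-.11),.04); look(("lever_grip",)); print(rel((.5477,-.11,.0155),np.pi/2))
E
```

```text
t 32.85 pos [ 0.5465 -0.106   0.137 ] F [ 0.6 -1.1 -0.1] gap 0.651
R [[-0.0, 0.005, 1.0], [0.002, 1.0, -0.005], [-1.0, 0.002, -0.0]]
[275.1 207.8] (np.float64(97.3), np.float64(106.7)) outer [ 0.5446 -0.1129  0.04  ]
[278.5 210.7] (np.float64(25.1), np.float64(26.1)) hole [ 0.5474 -0.1099  0.04  ]
[273.2 247.8] (np.float64(63.7), np.float64(124.3)) hole [ 0.5841 -0.1152  0.04  ]
wrist lever_grip [([121.2, 164.4], 0.92, [0.5006, -0.2419]), ([201.1, 198.2], 0.49, [0.5298, -0.1775])]
[[12.15, 0.02, 0.32], [-0.6, -0.1, -0.1]]
```

send_rows(
  plan=[3.5, -0.2, 0.15, -0.5, 0, 0, 3.5, -0.2, 0, 0, 0, 0, 2.5, 0, 0, 0, 0, 0, 0, 0, 0, 0, 0, 0],
  fingers=0.65,
)

```text
time_s: 33.5
eef_pos: [0.5444, -0.1197, 0.0407]
ee_rot: [0.003, 0.707, -0.003, 0.707]
ft_force: [-0.4, 0.5, -0.3]
finger_gap: 0.648
```

```bash
python3 - <<'E'
from h import *
st(); print(rel((.5475,-.11,.0155),np.pi/2))
E
```

```text
t 33.5 pos [ 0.5444 -0.1197  0.0407] F [-0.4  0.5 -0.3] gap 0.648
R [[0.001, 0.008, 1.0], [0.0, 1.0, -0.008], [-1.0, 0.0, 0.001]]
[[2.52, 0.97, 0.3], [-0.5, 0.0, -0.0]]
```

send_rows(
  plan=[-0.2, 0.95, 0.25, -0.5, 0, 0, 0, 0, 0, 0, 0, 0],
)

```text
time_s: 33.75
eef_pos: [0.5476, -0.1107, 0.0447]
ee_rot: [0.0, 0.706, 0.0, 0.708]
ft_force: [-0.0, -0.4, 0.3]
finger_gap: 0.651
```

```bash
python3 - <<'E'
from h import *
st(); print(rel((.5475,-.11,.0155),np.pi/2)); seebush((.5474,-.11),.04)
E
```

```text
t 33.75 pos [ 0.5476 -0.1107  0.0447] F [-0.  -0.4  0.3] gap 0.651
R [[0.002, 0.0, 1.0], [0.0, 1.0, -0.0], [-1.0, 0.0, 0.002]]
[[2.92, 0.07, -0.02], [-0.0, 0.1, -0.0]]
[282.4 243.4] (np.float64(105.8), np.float64(106.4)) outer [ 0.5466 -0.1109  0.04  ]
[284.  244.6] (np.float64(36.5), np.float64(38.5)) hole [ 0.5475 -0.1099  0.04  ]
[284.6 260.5] (np.float64(69.3), np.float64(109.8)) hole [ 0.5584 -0.1095  0.04  ]
```

send_rows(
  plan=[1.4, 0.05, -0.05, 0, 0.1, 0, 1.4, 0, -0.05, 0, 0, 0, 0, 0, 0, 0, 0, 0, 0, 0, 0, 0, 0, 0],
)

```text
time_s: 34.3
eef_pos: [0.5467, -0.1107, 0.0152]
ee_rot: [0.0, 0.707, -0.0, 0.708]
ft_force: [-0.6, 0.1, -0.7]
finger_gap: 0.652
```

send_rows(
  plan=[0, 0, 0, 0, 0, 0, 0, 0, 0, 0, 0, 0, 0, 0, 0, 0, 0, 0, 0, 0, 0, 0, 0, 0],
  fingers=0.2,
  grip_force=45,
)

```text
time_s: 34.8
eef_pos: [0.5469, -0.1107, 0.0156]
ee_rot: [0.0, 0.706, -0.0, 0.708]
ft_force: [-0.6, -0.9, -2.6]
finger_gap: 0.416
```

send_rows(
  plan=[-3, 0, 0, 0, 0, 0, -4, 0, 0, 0, 0, 0, 0, 5.8, -0.9, 0, 0, 0, 0, 5.8, -0.9, 0, 0, 0, 0, 5.8, -0.9, 0, 0, 0, 0, 5.8, -0.9, 0, 0, 0, 0, 5.8, -0.9, 0, 0, 0, 0, 5.8, -0.9, 0, 0, 0, 0, 0, 0, 0, 0, 0],
)

```text
time_s: 35.92
eef_pos: [0.4918, 0.2479, 0.0881]
ee_rot: [0.001, 0.706, -0.001, 0.708]
ft_force: [-0.3, -1.7, -2.9]
finger_gap: 0.418
```

```bash
python3 - <<'E'
from h import *
s,_=st(); m=vision.camera_model("wrist");im=vision.snapshot("wrist"); p=s["eef_pos"]
seebush(p[:2],p[2]+.0235)
print(fitring(m,im,(.439,.2888))); print(rel((.4395,.289,.06),np.pi/2)); seebush((.4385,.16),.04)
E
```

```text
t 35.92 pos [0.4918 0.2479 0.0881] F [-0.3 -1.7 -2.9] gap 0.418
R [[0.004, 0.003, 1.0], [0.001, 1.0, -0.003], [-1.0, 0.001, 0.004]]
[283. 263.] (np.float64(68.2), np.float64(72.3)) outer [0.4922 0.2455 0.1116]
[283.  264.8] (np.float64(41.8), np.float64(45.1)) hole [0.4932 0.2455 0.1116]
[318.1 224.9] (np.float64(20.5), np.float64(35.9)) outer [0.4704 0.2642 0.1116]
[252.2 224. ] (np.float64(18.7), np.float64(29.2)) outer [0.4697 0.2293 0.1116]
(array([0.4391, 0.2899]), array([0.0004, 0.0004]), np.float64(2.09))
[[2.79, 4.53, -5.38], [-0.5, 0.2, 0.0]]
[169.7 153.7] (np.float64(51.9), np.float64(56.8)) outer [0.4378 0.1609 0.04  ]
[168.9 154.2] (np.float64(32.2), np.float64(34.8)) hole [0.4381 0.1603 0.04  ]
```

send_rows(
  plan=[0, 1.8, -2.6, -0.3, 0.2, 0, 1.5, 1.8, -2.6, 0, 0, 0, 1.5, 0, 0, 0, 0, 0, 0, 0, 0, 0, 0, 0],
)

```text
time_s: 36.58
eef_pos: [0.4432, 0.2729, 0.0577]
ee_rot: [0.005, 0.707, -0.006, 0.708]
ft_force: [0.5, -0.9, -3.1]
finger_gap: 0.418
```

```bash
python3 - <<'E'
from h import *
st(); print(rel((.4387,.2893,.0156),np.pi/2))
E
```

```text
t 36.58 pos [0.4432 0.2729 0.0577] F [ 0.5 -0.9 -3.1] gap 0.418
R [[0.002, 0.015, 1.0], [-0.001, 1.0, -0.015], [-1.0, -0.001, 0.002]]
[[4.21, 1.64, -0.48], [-0.9, 0.1, 0.1]]
```

send_rows(
  plan=[0, 1.4, -0.4, -0.9, 0.1, 0, 1.0, 0.1, 0, 0, 0, 0, 0.6, 0, 0, 0, 0, 0, 0, 0, 0, 0, 0, 0],
)

```text
time_s: 37.08
eef_pos: [0.4414, 0.2874, 0.0414]
ee_rot: [0.0, 0.707, -0.001, 0.707]
ft_force: [0.1, -0.6, -2.9]
finger_gap: 0.419
```

```bash
python3 - <<'E'
from h import *
st(); print(rel((.4387,.2893,.0156),np.pi/2))
E
```

```text
t 37.08 pos [0.4414 0.2874 0.0414] F [ 0.1 -0.6 -2.9] gap 0.419
R [[0.001, 0.002, 1.0], [-0.001, 1.0, -0.002], [-1.0, -0.001, 0.001]]
[[2.58, 0.19, -0.27], [-0.1, 0.1, 0.1]]
```

send_rows(
  plan=[0.5, 0.2, -0.3, 0, 0.1, 0, 0.5, 0, -0.05, 0, 0, 0, 0, 0, 0, 0, 0, 0],
)

```text
time_s: 37.45
eef_pos: [0.4377, 0.2894, 0.0308]
ee_rot: [0.0, 0.707, -0.001, 0.707]
ft_force: [0.2, -0.1, -2.2]
finger_gap: 0.414
```

```bash
python3 - <<'E'
from h import *
st(); print(rel((.4387,.2893,.0156),np.pi/2))
E
```

```text
t 37.45 pos [0.4377 0.2894 0.0308] F [ 0.2 -0.1 -2.2] gap 0.414
R [[-0.001, 0.002, 1.0], [-0.001, 1.0, -0.002], [-1.0, -0.001, -0.001]]
[[1.52, -0.0, 0.1], [-0.1, -0.0, 0.1]]
```

send_rows(
  plan=[0.5, 0, 0.05, 0, 0, 0, 0.5, 0, 0, 0, 0, 0, 0.5, 0, 0, 0, 0, 0, 0, 0, 0, 0, 0, 0],
)

```text
time_s: 37.95
eef_pos: [0.4386, 0.2895, 0.0151]
ee_rot: [0.0, 0.707, -0.001, 0.707]
ft_force: [-2.1, -1.3, 6.1]
finger_gap: 0.417
```

```bash
python3 - <<'E'
from h import *
st(); print(rel((.4387,.2893,.0156),np.pi/2)); seebush((.439,.289),.04)
E
```

```text
t 37.95 pos [0.4386 0.2895 0.0151] F [-2.1 -1.3  6.1] gap 0.417
R [[-0.0, 0.002, 1.0], [-0.001, 1.0, -0.002], [-1.0, -0.001, -0.0]]
[[-0.05, -0.02, 0.01], [-0.1, -0.0, 0.0]]
[282.8 267. ] (np.float64(72.9), np.float64(81.3)) outer [0.4403 0.2897 0.04  ]
[283.  264.9] (np.float64(42.1), np.float64(45.3)) hole [0.439  0.2898 0.04  ]
```

Seated: the upward force shows the bush on the pocket floor. I'll release it, lift, and move toward a pose with a full view.

send_rows(
  plan=[0, 0, 0, 0, 0, 0, 0, 0, 0, 0, 0, 0, 0, 0, 0, 0, 0, 0, -3, 0, 0, 0, 0, 0, -4, 0, 0, 0, 0, 0, -4.0, 0, 0, 0, 0, 0, -4, -5, 1, 0, 0, 0, 0, -5, 1, 0, 0, 0, 0, -5, 1, 0, 0, 0, 0, 0, 0, 0, 0, 0],
  fingers=0.65,
)

```text
time_s: 39.25
eef_pos: [0.4694, 0.1384, 0.1686]
ee_rot: [0.0, 0.706, 0.0, 0.708]
ft_force: [-0.4, 0.6, 0.6]
finger_gap: 0.652
```

```bash
python3 - <<'E'
from h import *
st(); seebush((.439,.289),.04); seebush((.438,.16),.04); look(("lever_grip",),cam="top",save="pics/topend.png"); look(("lever_grip",),save="pics/wend.png")
E
```

```text
t 39.25 pos [0.4694 0.1384 0.1686] F [-0.4  0.6  0.6] gap 0.652
R [[0.002, 0.0, 1.0], [0.0, 1.0, -0.0], [-1.0, 0.0, 0.002]]
[432.4 171.9] (np.float64(37.5), np.float64(41.7)) outer [0.4385 0.2888 0.04  ]
[433.6 172.4] (np.float64(22.5), np.float64(25.7)) hole [0.4389 0.29   0.04  ]
[421.5 169. ] (np.float64(87.4), np.float64(112.6)) outer [0.4355 0.2776 0.04  ]
[324.1 208.7] (np.float64(14.7), np.float64(55.2)) outer [0.4761 0.1832 0.04  ]
[274.8 208.2] (np.float64(14.8), np.float64(42.9)) outer [0.4757 0.1321 0.04  ]
[302.6 171.4] (np.float64(39.2), np.float64(39.8)) outer [0.4376 0.1602 0.04  ]
[302.9 172.1] (np.float64(23.6), np.float64(24.1)) hole [0.4382 0.1605 0.04  ]
[320.  131.1] (np.float64(11.9), np.float64(75.7)) outer [0.3983 0.1766 0.04  ]
top lever_grip [([245.3, 253.6], 0.17, [0.4344, 0.0923])]
wrist lever_grip []
```

View pics/wend.png

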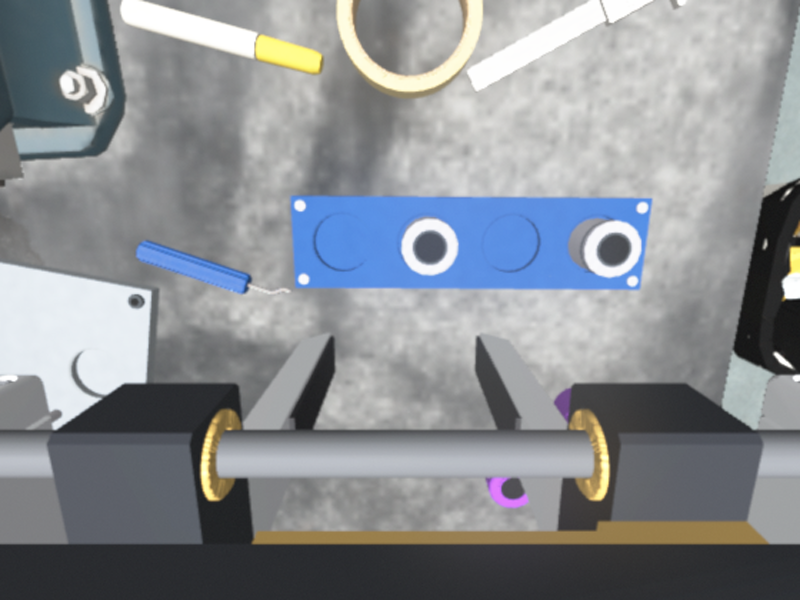

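View pics/topend.png

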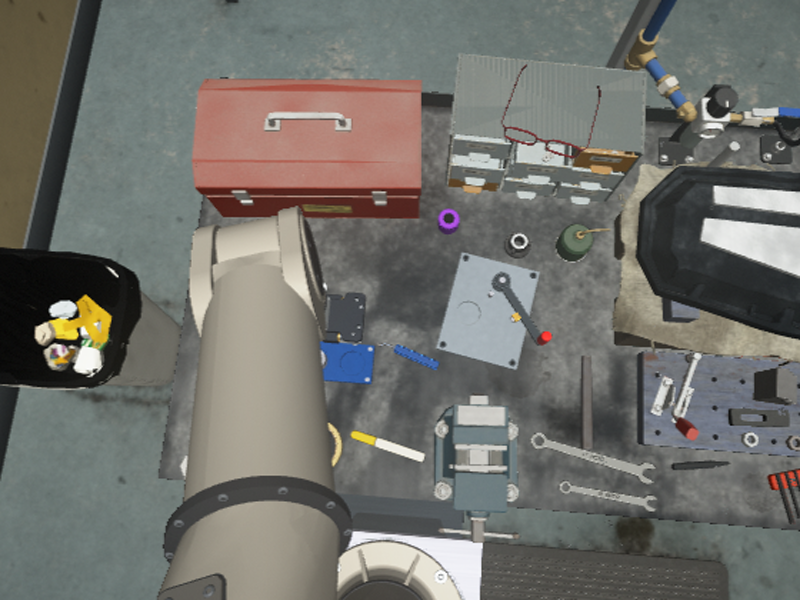

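The end views look right: bushes in pockets 3 (430,246) and 1 (612,248), nest empty, lever at rest (grip 545,337). One thing to settle first: the dark ring-topped thing at (518,242) must not be a third bush, so I'll crop it close.

send_rows(
  plan=[-2.5, -5, 2.5, 0, 0, 0, -2.5, -5, 2.5, 0, 0, 0, -2.5, -5, 2.5, 0, 0, 0, 0, -5, 2.5, 0, 0, 0, 0, -5, 2.5, 0, 0, 0, 0, -4, 2, 0, 0, 0, 0, 0, 0, 0, 0, 0],
)

```text
time_s: 40.42
eef_pos: [0.6228, -0.146, 0.2441]
ee_rot: [-0.009, 0.707, 0.007, 0.707]
ft_force: [-1.6, 0.5, 0.0]
finger_gap: 0.653
```

```bash
python3 - <<'E'
from h import *
st(); m=vision.camera_model("wrist");im=vision.snapshot("wrist"); p=proj(m,(.686,-.194,.03)); print(p)
for n in("cast_boss_0","bush_1_centre"): print([(d["box"],round(d["conf"],2)) for d in vision.find_in(n,"wrist")])
c=im[max(int(p[1])-70,0):int(p[1])+70,max(int(p[0])-90,0):int(p[0])+90,::-1]
cv2.imwrite("pics/boss.png",cv2.resize(c,None,fx=4,fy=4,interpolation=cv2.INTER_CUBIC))
E
```

```text
t 40.42 pos [ 0.6228 -0.146   0.2441] F [-1.6  0.5  0. ] gap 0.653
R [[-0.0, -0.023, 1.0], [-0.002, 1.0, 0.023], [-1.0, -0.002, -0.0]]
[246.60284944 233.29489781]
[([230.1, 213.5, 35.3, 33.9], 0.56)]
[]
```

View pics/boss.png

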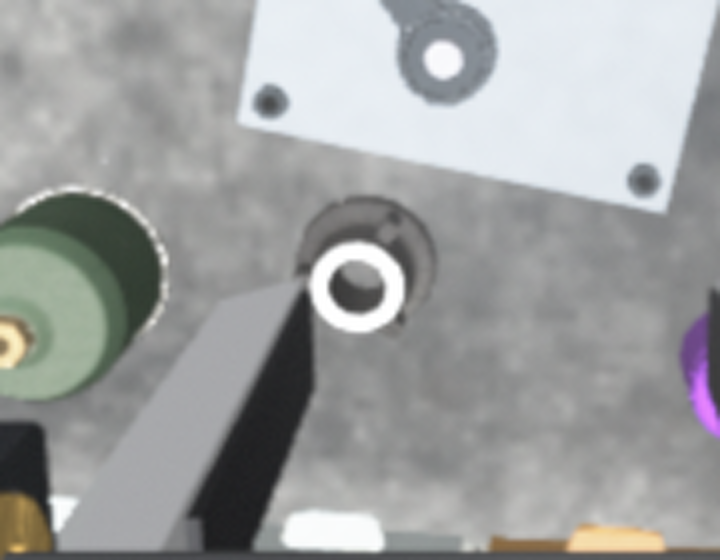

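That is the flanged casting with a machined boss, a bystander, so only two bushes were present. I'll hand in.

```bash
python3 - <<'E'
from h import *
look(("lever_grip",)); print(ctrl.close_job()); st()
E
```

```text
wrist lever_grip [([195.2, 83.3], 0.63, [0.5018, -0.2426])]
the job is handed in; nothing more can be done
None
the job is handed in; nothing more can be done
```

The job is done and handed in at about 40 s of the 210 s allowed; the hand-in gave no verdict. Two steel bushes were present. I did them left to right. Each was set in the nest, the lever was swung to its stop (8–13 N felt) and guided back to rest. Only then was the bush moved to the tray: the first to pocket 3, the second to pocket 1.

**Bushes:** the last wrist pictures put them at (0.438, 0.160) and (0.439, 0.290). That is within about 1 mm of the fitted pocket centres, and both were down on the pocket floor when released.

**Lever and hand:** the lever grip read (0.502, -0.243) against about (0.502, -0.242) at rest. The hand was clear of everything.

**Bystanders:** the dark ring-topped piece behind the fixture proved in a close view to be the casting. I saw nothing else displaced.

**Disagreements:** the networks never found the bushes reliably, so I located them from their bright rings. A few raw network points, including one pivot height, were off and I did not use them. At the second marking, one ring check was hidden by the hand, but a picture at the stop confirmed the bush was seated.

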